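Grade milling balls by size on a tilting bar board

TASK

Grade the washed milling balls by size. First crank the handwheel clockwise from its low setting until it reads 5.0 rad (the board's white pointer is level with the white tooth on the index plate); then put every ball from the tray into the tipping hopper, and when all are in, lift the hopper by its bar so that they roll out over the sloped bars, small ones dropping into the lane under the bars and large ones rolling into the lane at the end. Leave the hopper back down, the wheel at its setting, every ball at rest in the lane for its size, and the other things on the bench where they are.

Things in the scene. Friction and masses are not known exactly. Their poses are not given: they have to be found in the camera images.
- wheel (a joint): Handwheel on an upright shaft, on top of the grey lift column at the front of the grader; rad, grows clockwise seen from above, range 0 to 6.6; at 0 the crank handle lies on the grader's +y (left) side of the axis. The working setting is 5.0. It stays where it is left, takes about 3 N at the crank handle, and lifts the uphill end of the board: slope of the board = 0.02 + 0.036 x wheel (rad)
- wheel_hub (a point): point on the handwheel's upright axis, at the height of the middle of the crank handle. The wheel is 100 mm across; its top face lies 22 mm below this point. The lift column under it is 64x84 mm and stands about 225 mm above the bench, close to the hopper's front side wall: keep the gripper above it when crossing
- crank_grip (a point): middle of the crank handle: an upright black cylinder 18 mm in diameter and 42 mm tall that stands on the wheel's rim 45 mm from the axis and revolves freely on its own pin, so a gripper may hold it without turning. This point is 21 mm below its top and 21 mm above the wheel
- hopper (a joint): tilt of the tipping hopper; rad, 0 = down at rest (its floor falls 0.12 rad to the closed rear, so balls put in roll to the rear and stay), grows as the rear is lifted, up to 0.85. It falls back by its own weight when let go. Above about 0.4 all balls roll out
- hopper_in (a point): centre of the hopper's floor. The hopper is a grey tray, inside 124 mm wide (x) and 183 mm long (y), walls 43 mm above the floor, open at its downhill (-y) end. Axes at rest are those of the grader: -y is downhill, -x the front, z up
- hopper_bar (a point): middle of the hopper's handle: a round black bar 14 mm in diameter, 124 mm long, along the grader's x, carried on two stalks 110 mm apart 85 mm above the hopper's floor, directly above the rear wall, whose rim lies 42 mm below the bar's axis. Light: about 3 N, or 6 N when loaded
- hopper_pin (a point): fixed point on the hopper's pivot axis, which runs along the grader's x under the open downhill end; the bar goes round it on a circle of 204 mm radius, towards downhill as it rises
- board_top (a point): point on the middle of the sloped board 195 mm uphill of its pivot, level with the white pointer at its front. The board: a short landing plate, then three 10 mm steel bars with clear gaps of 52 mm: small balls drop through, large ones roll on over the end. At wheel 5.0 the pointer is level with the white tooth of the upright index plate beside it
- lane_under (a point): middle of the floor of the lane under the bars, where small balls end: 229 mm long (y), 160 mm wide (x), its floor falls to a 55 mm high stop at the front. Axes are the grader's
- lane_end (a point): middle of the floor of the lane beyond the board's low end, where large balls end: 94 mm long (y), 160 mm wide (x), floor falling to the back, 75 mm high stop at the front, end wall 129 mm high behind. Axes are the grader's
- tips_grey_mid (a point): bystander: low grey tip box, 89x120x65 mm, at the front left, near a glass beaker; this point is half-way up
- dish_mid (a point): bystander: flat round lidded dish, 90 mm across and 12 mm high; this point is half-way up
- timer_mid (a point): bystander: small white bench timer, 24x70x66 mm, standing at the front left; this point is half-way up
- ball_large1_center (a point): centre of a large white ceramic milling ball, 60 mm in diameter, 0.1 kg, lying on the black lined tray in front of the grader's lanes (None if absent)
- ball_large2_center (a point): centre of a large white ceramic milling ball, 60 mm in diameter, 0.1 kg, lying on the black lined tray in front of the grader's lanes (None if absent)
- ball_large3_center (a point): centre of a large white ceramic milling ball, 60 mm in diameter, 0.1 kg, lying on the black lined tray in front of the grader's lanes (None if absent)
- ball_small1_center (a point): centre of a small white ceramic milling ball, 40 mm in diameter, 0.04 kg, lying on the black lined tray in front of the grader's lanes (None if absent)
- ball_small2_center (a point): centre of a small white ceramic milling ball, 40 mm in diameter, 0.04 kg, lying on the black lined tray in front of the grader's lanes (None if absent)
- ball_small3_center (a point): centre of a small white ceramic milling ball, 40 mm in diameter, 0.04 kg, lying on the black lined tray in front of the grader's lanes (None if absent)
- tray_mid (a point): middle of the top face of the loose ball tray: a flat metal plate with a soft black lining, no rim, 190 mm (x) by 360 mm (y), 8 mm thick, 1.5 kg. Balls hardly roll on its soft lining; they do roll on the bench

How it is judged:
By the outcome, as a careful person would: the job done as asked, in the order asked, and still so for the second after the job is handed in, with the robot touching nothing.
Of ball_large1, ball_large2, ball_large3, ball_small1, ball_small2, ball_small3 only 3 to 5 are there at a start; the rules pass over those that are not, and their reading is None.
At some moment in a run one of tray may be knocked a few centimetres aside while the robot is not near it.
It also fails if it takes over 210 s, if anything falls off the work surface, if the arm or the gripper's body presses on something with over 40 N, if the wrist force passes 120 N, or if a joint passes its speed limit or range.

ROBOT

A 7-joint arm with a two-finger parallel gripper is mounted at the origin on a cart in front of the work surface, level with it; the furniture and walls round the work are solid. World frame = base frame: x ahead of the robot, y to its left, z up, the work surface at z = 0. Lengths are in mm, angles in rad, forces in N, time in s.
With the tool pointing down it reaches from about 400 to 875 mm from the base axis. Payload 4.4 kg.
Tool frame: the origin (TCP) lies midway between the tips of the shut fingers; the grasp point (between the pads) lies 19 mm behind it (ctrl.grip_point_offset is the distance from the TCP to the grasp point, in mm); z points along the fingers, x is the direction in which the jaws open and shut, and the axes are right-handed (so a half turn about z gives the same grasp; the last joint's range is limited). The gripper opens to 85 mm and grips with 20 to 120 N. Pads are 22 mm wide; open, the fingers measure 114 mm over their backs; the gripper's body (76 mm by 85 mm) begins 54 mm behind the grasp point. The pads swing forward as they close: fully open they stand 13 mm farther back than shut.
Start: joints at [-1.183, 0.628, 0.038, 1.517, -0.027, 0.996, -0.02], TCP at [284.928, 584.238, 198.313] pointing down, gripper open.
Joint ranges: [-3.06, 3.06], [-0.37, 2.12], [-1.25, 1.32], [0.18, 2.47], [-1.1, 4.24], [0.23, 1.98], [-2.94, 2.94]. Speed limits (rad/s): [2.57, 2.57, 3.14, 3.14, 3.14, 3.14, 3.14].

INTERFACE

Orientations are given as [roll, pitch, yaw] about the fixed x, y, z axes, in that order (R = Rz(yaw) Ry(pitch) Rx(roll)).
In Python, from cell import ctrl, viewer gives the robot as it stands.
- The arm moves only by the tool apply_moves, never from a script. Its argument "series" is a list that holds one entry, the list of rows, each a list of 6 numbers: the shift along the tool's x, y, z normalised to -1 to 1, where 1 is 50 mm, then the turn, a rotation vector about the tool's x, y, z normalised to -1 to 1, where 1 is 6 degrees. In form: [[[tx, ty, tz, rx, ry, rz], ...]]. A call has exactly 5 rows; each row shifts and turns the commanded pose from where the row before left it, along the tool's axes as they then stand; what a row does not reach is not made up. A row lasts 1/8 s, in which the tool goes at most 62.5 mm and 10.7 degrees, less where a joint would pass 70% of its speed; a pose out of reach is approached as far as the arm can. A call with a number of a shift or a turn outside -1 to 1 is refused whole. A call with a gripper value outside its range is refused whole. "claw" is the gripper command: -1 is shut, 1 is fully open, values between are in proportion, set as the call begins (left out, the last holds). The fingers move at their own pace and stop on an object; the grip force is fixed at half the most. Time passes only in rows, so rows that do not move let the fingers close, or fill a call up. It gives the time, the measured TCP pose, the force and the opening at its end, in the units of the state.
- ctrl.read_state(): the state, without advancing time (a new reading comes with each control period).
- viewer.get_image(name): name is "scene" or "top"; returns the picture (420x560x3 uint8, blue, green, red); there is no depth.
- viewer.camera_info(name): a dict with "K" (3x3 intrinsics, pixels), "R" (3x3) and "t" (3): a world point X has camera coordinates R X + t. Camera axes: x right, y down, z forward; pixel columns grow to the right and rows downward; lengths in mm; the calibration is good to about 2 mm. A picture is of the moment at which its call begins. camera_info takes no time and is no camera call.
- ctrl.finish_job(): hands the job in, once; it reports no verdict.
Trained networks look in the newest picture that a camera, given by its name, has taken for a name from the list of things; names that differ only in an ending like _2 or _b are one class to them, and where a whole thing is asked for, a point or a joint stands for the part that bears it (a point fixed in the world has none). Each returns a list of dicts, best first, with "score" (0 to 1); they miss things now and then, are a little off and sometimes report something else, mostly with a low value. They report only what shows in the picture. A call takes as long as a camera call.
- viewer.find_in(camera, label): "location" ([column, row] as shares, 0 to 1, of the picture: columns of its width, rows of its height, amid what is visible of it).
The state is a dict: "clock": time; "qpos": joint angles; "qd": joint speeds; "tau": joint torques, N m; "eef_pos": TCP position; "tool_rot": TCP orientation; "force": force on the tool from outside, world axes, zero at the start; "torque": the same for the moment, N m; "width": finger opening in mm.
Only numpy, scipy, OpenCV 4.12 (cv2) and the standard library are available. Lean on these libraries where they do the work, as an engineer would, in place of code of your own. Each camera call takes 0.05 s, during which the arm holds its last target. There are 200 camera calls.

## Working session

There is one attempt and no reset: what is moved stays moved. The work goes in short steps, Python scripts to look and compute and a tool call to move; the robot and the scene stay as the last step left them, time stands still between calls to the robot, and variables do not carry over. Pictures are saved under pics/ and viewed, about 12 in all and at most 16, crops included, and the job is handed in when it is done.

Besides the shell and the picture viewer there is one more tool, called after "Request:" by a JSON object that holds its "fn" and its "kwargs". apply_moves: Moves the arm, as the interface text tells. Scaled input: -1 to 1 covers 50 mm each way for a shift and 6 degrees each way for a turn. Its arguments: {"type":"object","properties":{"series":{"type":"array","items":{"type":"array","items":{"type":"array","items":{"type":"number"}}}},"claw":{"type":"number"}},"required":["series"]}

```bash
ls; mkdir -p pics; cat > h.py <<'E'
import numpy as np, cv2
from cell import ctrl, viewer
np.set_printoptions(precision=1, suppress=True)
def pic(cam,name,scale=1.4):
    im=viewer.get_image(cam); cv2.imwrite('pics/'+name,cv2.resize(im,None,fx=scale,fy=scale,interpolation=cv2.INTER_CUBIC)); return im
def ray(cam,px):
    c=viewer.camera_info(cam);K,R,t=map(np.array,(c['K'],c['R'],c['t']))
    d=R.T@np.linalg.solve(K,[px[0],px[1],1.]);return -R.T@t,d
def atz(cam,px,z):
    o,d=ray(cam,px);return o+d*(z-o[2])/d[2]
def proj(cam,X):
    c=viewer.camera_info(cam);K,R,t=map(np.array,(c['K'],c['R'],c['t']))
    p=K@(R@np.array(X,float)+t);return p[:2]/p[2]
def tri(p1,p2):
    (a,u),(b,v)=ray('scene',p1),ray('top',p2);u/=np.linalg.norm(u);v/=np.linalg.norm(v)
    s=np.linalg.lstsq(np.c_[u,-v],b-a,rcond=None)[0];P,Q=a+s[0]*u,b+s[1]*v
    return (P+Q)/2,np.linalg.norm(P-Q)
def find(cam,l,n=3):
    return [(round(d['score'],2),d['location'][0]*560,d['location'][1]*420) for d in viewer.find_in(cam,l)[:n]]
E
python3 - <<'E'
from h import *
for c in('scene','top'):
    pic(c,c+'0.png'); i=viewer.camera_info(c); print(c,np.array(i['K']),-np.array(i['R']).T@np.array(i['t']),np.array(i['R'])[2])
names='wheel_hub crank_grip hopper_in hopper_bar hopper_pin board_top lane_under lane_end ball_large1_center ball_small1_center tray_mid'.split()
for l in names:
    r={c:find(c,l,5) for c in('scene','top')}
    print(l,{c:[tuple(round(float(x),2) for x in q) for q in v] for c,v in r.items()})
    if r['scene'] and r['top']: print('   tri',*tri(r['scene'][0][1:],r['top'][0][1:]))
print(ctrl.read_state())
E
```

```text
pics
scene [[423.4   0.  277. ]
 [  0.  423.4 212. ]
 [  0.    0.    1. ]] [-298.9 -481.   782.1] [ 0.7  0.4 -0.6]
top [[432.8   0.  282.3]
 [  0.  432.8 216.8]
 [  0.    0.    1. ]] [ 296.5  -77.5 1310. ] [ 0.2  0.  -1. ]
wheel_hub {'scene': [(0.75, 246.79, 160.9)], 'top': [(0.6, 230.38, 194.29)]}
   tri [540.8  73.7 241.1] 4.564404971691314
crank_grip {'scene': [(0.97, 245.22, 163.21)], 'top': [(0.84, 228.93, 192.99), (0.3, 382.82, 250.11)]}
   tri [546.   80.4 229.8] 7.903353930941712
hopper_in {'scene': [(0.65, 244.89, 161.49), (0.63, 228.93, 154.18), (0.24, 290.81, 279.22)], 'top': [(0.64, 196.28, 157.5)]}
   tri [674.1 176.6 148.8] 7.489156241796226
hopper_bar {'scene': [(0.78, 228.31, 154.01), (0.2, 290.58, 207.19)], 'top': [(0.83, 197.18, 160.69), (0.29, 258.72, 173.21)]}
   tri [638.1 183.7 189.7] 38.869459615095295
hopper_pin {'scene': [(0.79, 289.8, 205.51)], 'top': [(0.83, 256.82, 170.81)]}
   tri [660.3  10.9  49.3] 16.946639009442713
board_top {'scene': [(0.96, 311.58, 191.18)], 'top': [(0.95, 281.01, 163.3)]}
   tri [656.3 -62.1 127.8] 12.171006458899813
lane_under {'s
[... 414 characters left out ...]

ball_small1_center {'scene': [(0.61, 371.11, 308.78), (0.59, 229.6, 154.6)], 'top': [(0.62, 384.33, 252.8)]}
   tri [ 399.1 -350.7   41.7] 3.6029240733572525
tray_mid {'scene': [(0.76, 344.62, 302.99), (0.28, 227.19, 154.81), (0.21, 206.3, 253.89)], 'top': [(0.61, 351.9, 241.71)]}
   tri [ 443.3 -271.   -24.6] 11.13658296644907
{'clock': 1.2, 'qpos': array([-1.2,  0.6,  0. ,  1.5, -0. ,  1. , -0. ]), 'qd': array([-0., -0., -0.,  0., -0.,  0.,  0.]), 'tau': array([  0. , -56.3,   1.2, -19.4,   0. ,   0. ,   0. ]), 'eef_pos': array([284.9, 584.2, 198.3]), 'tool_rot': array([-3.1, -0. ,  1.1]), 'force': array([ 0.4, -0. ,  0. ]), 'torque': array([ 0. , -0.1,  0. ]), 'width': 85.23371917653371}
```

View pics/scene0.png

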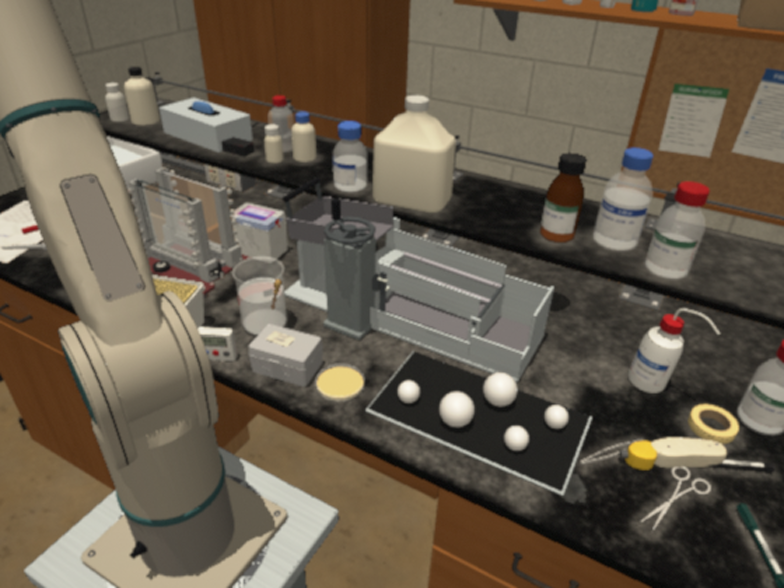

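View pics/top0.png

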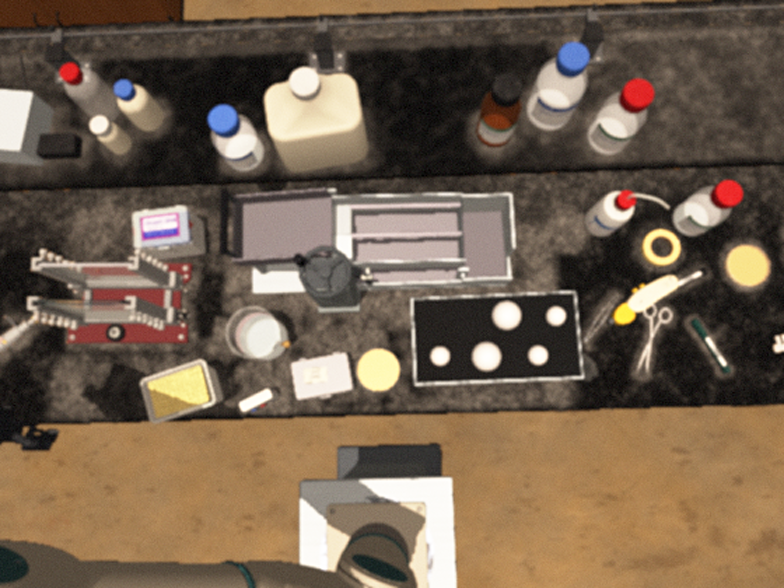

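Two large and three small balls lie on the tray: in the top picture the large ones are at about (487,356) and (507,315), the small ones at (440,356), (538,355) and (556,316). The wheel is at (330,275), with the crank at about (300,260). Next I'll look at close crops of the grader.

```bash
python3 - <<'E'
from h import *
a=viewer.get_image('scene')[120:280,185:405]; b=viewer.get_image('top')[125:235,150:380]
cv2.imwrite('pics/c1.png',cv2.resize(a,None,fx=3.6,fy=3.6,interpolation=cv2.INTER_CUBIC))
cv2.imwrite('pics/c2.png',cv2.resize(b,None,fx=3.4,fy=3.4,interpolation=cv2.INTER_CUBIC))
t=viewer.get_image('top')
g=cv2.cvtColor(t,cv2.COLOR_BGR2GRAY); roi=g[205:278,292:420]
n,l,s,c=cv2.connectedComponentsWithStats(((roi>110)&(cv2.cvtColor(t,cv2.COLOR_BGR2HSV)[205:278,292:420,1]<60)).astype(np.uint8))
for i in range(1,n):
    if s[i,4]>60: print(s[i], c[i]+[292,205], atz('top',c[i]+[292,205],35))
E
```

```text
[   0    2  126   69 1094] [350.7 243.8] [ 428.3 -253.7   35. ]
[ 59  10  22  21 352] [361.6 224.8] [ 483.8 -288.9   35. ]
[ 98  14  15  14 165] [396.8 225.4] [ 478.9 -392.7   35. ]
[ 45  39  21  21 350] [347.2 254.2] [ 397.9 -241.7   35. ]
[ 15  42  15  15 160] [314.  253.7] [ 402.2 -144.4   35. ]
[ 85  42  15  14 163] [383.9 253.4] [ 397.2 -349.    35. ]
```

View pics/c1.png

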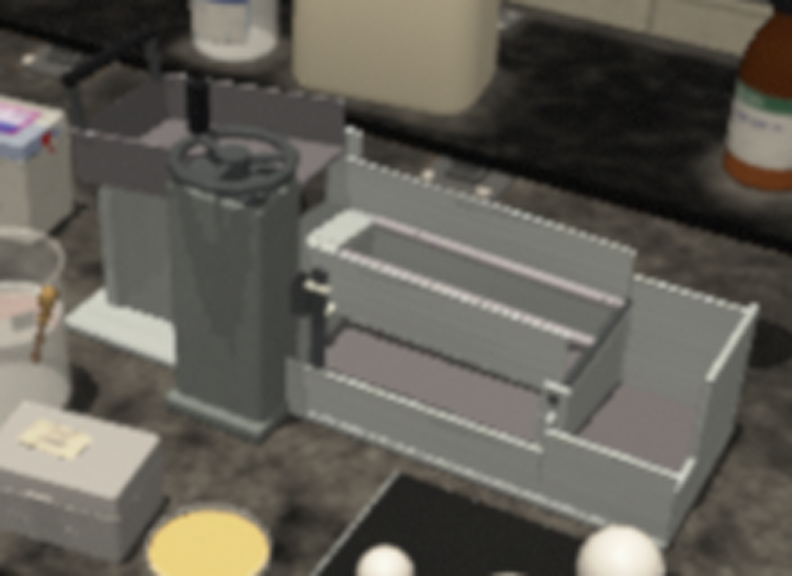

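View pics/c2.png

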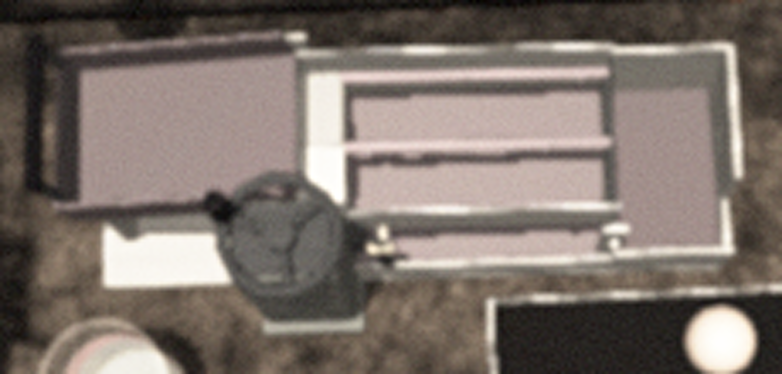

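```bash
python3 - <<'E'
from h import *
S=lambda x,y:(185+x/3.6,120+y/3.6); T=lambda x,y:(150+x/3.4,125+y/3.4)
for n,s,t in [('wheel face',(234,160),(282,235)),('crank mid',(198,105),(219,208)),('bar mid',(112,59),(37,115)),('bar front',(68,78),(37,190)),('bar rear',(155,40),(37,40)),
 ('end wall far corner',(755,308),(735,45)),('end wall near',(688,465),(730,250)),('landing fr',(310,240),(308,200))]:
    P,e=tri(S(*s),T(*t)); print(n,P,round(e,1))
for l,z in(('board_top',130),):pass
print('axis dir from end-lane front wall base edges', atz('top',T(490,300),8),atz('top',T(365,265),55),atz('top',T(730,250),75))
# tray corners in top (784 px pic): 
for p in [(412,297),(578,291),(583,380),(415,386)]: print('tray',atz('top',(p[0]/1.4,p[1]/1.4),8))
E
```

```text
wheel face [544.3  67.5 230.5] 1.9
crank mid [560.1 109.9 257.8] 1.1
bar mid [647.  256.4 224.5] 0.8
bar front [584.7 253.2 233.1] 2.1
bar rear [711.2 259.1 216.7] 1.4
end wall far corner [ 717.7 -298.8  127.3] 5.3
end wall near [ 554.7 -298.9   85.8] 10.5
landing fr [601.1  47.8 136.7] 22.9
axis dir from end-lane front wall base edges [529.9 -90.3   8. ] [556.   17.9  55. ] [ 554.7 -295.9   75. ]
tray [533.3 -91.    8. ]
tray [ 535.  -451.8    8. ]
tray [ 343.  -447.2    8. ]
tray [340.6 -91.1   8. ]
```

```bash
cat >> h.py <<'E'
from scipy.spatial.transform import Rotation as Ro
def plan(target,yaw=0.,n=None,tilt=0.,maxstep=.8,fromp=None):
    """rows to bring TCP to target(s) with the tool down; returns rounded rows and checks end"""
    s=ctrl.read_state(); P=np.array(s['eef_pos'] if fromp is None else fromp[0]);
    Rc=Ro.from_euler('xyz',s['tool_rot']) if fromp is None else fromp[1]
    Rg=Ro.from_euler('z',yaw)*Ro.from_euler('x',np.pi+tilt)
    d=np.array(target)-P; w=(Rc.inv()*Rg).as_rotvec()
    if n is None: n=max(int(np.ceil(np.linalg.norm(d)/50/maxstep)),int(np.ceil(np.degrees(np.linalg.norm(w))/6/.95)),1)
    rows=[]
    for k in range(n):
        Pn=np.array(target)*0+s0(P,target,n-k); t=Rc.inv().apply(Pn-P)/50; r=(Rc.inv()*Rg).as_rotvec()/(n-k)/np.radians(6)
        row=np.round(np.r_[t,r],2); rows.append(row.tolist())
        P=P+Rc.apply(row[:3]*50); Rc=Rc*Ro.from_rotvec(row[3:]*np.radians(6))
    print('end',P,Rc.as_euler('xyz',degrees=True))
    for r in rows: print(str(r).replace(' ','').replace('-0.0,','0,').replace('.0,',',').replace('.0]',']'))
    return P,Rc
def s0(P,T,m): return P+(np.array(T)-P)/m
E
python3 - <<'E'
from h import *
T=lambda x,y:(150+x/3.4,125+y/3.4)
for n,p,z in [('barF',(37,190),225),('barR',(37,40),225),('endA',(735,45),129),('endB',(738,178),129),('frA',(365,265),55),('frB',(600,258),55),('floor mid',(190,131),151),('rear wall lft',(57,55),183),('rear wall fr',(57,210),183),('hop front right',(225,203),195)]:
    print(n,atz('top',T(*p),z))
s=ctrl.read_state();print(np.degrees(s['tool_rot']))
e=plan((400,450,330),0.7,n=5); e=plan((555,180,340),0.,n=8,fromp=e); plan((560,110,310),0,n=2,fromp=e)
E
```

```text
barF [587.5 254.8 225. ]
barR [707.7 257.2 225. ]
endA [ 718.3 -301.   129. ]
endB [ 603.7 -296.5  129. ]
frA [556.   17.9  55. ]
frB [ 555.5 -186.6   55. ]
floor mid [652.9 152.2 151. ]
rear wall lft [710.3 253.7 183. ]
rear wall fr [581.9 251.4 183. ]
hop front right [580.  115.9 195. ]
[-180.    0.   64.]
end [400.  450.  329.8] [-180.     0.    40.1]
[-0.28,0.65,-0.53,0,0,0.8]
[-0.23,0.67,-0.53,0,0,0.8]
[-0.17,0.69,-0.52,0,0,0.79]
[-0.11,0.7,-0.53,0,0,0.8]
[-0.05,0.7,-0.52,0,0,0.79]
end [554.8 180.  339.8] [180.   0.  -0.]
[-0.14,0.77,-0.03,0,0,0.84]
[-0.07,0.77,-0.02,0,0,0.84]
[0,0.78,-0.03,0,0,0.83]
[0.06,0.78,-0.02,0,0,0.84]
[0.13,0.77,-0.03,0,0,0.83]
[0.2,0.75,-0.02,0,0,0.84]
[0.27,0.73,-0.03,0,0,0.83]
[0.32,0.7,-0.02,0,0,0.84]
end [560.2 110.  309.8] [180.   0.  -0.]
[0.05,0.7,0.3,0,0,-0]
[0.06,0.7,0.3,0,0,-0]
```

Request:
{"fn": "apply_moves", "kwargs": {"series": [[[-0.28,0.65,-0.53,0,0,0.8],[-0.23,0.67,-0.53,0,0,0.8],[-0.17,0.69,-0.52,0,0,0.79],[-0.11,0.7,-0.53,0,0,0.8],[-0.05,0.7,-0.52,0,0,0.79]]], "claw": 1}}

```text
clock: 1.98
eef_pos: [400.7, 449.0, 330.8]
tool_rot: [-3.141, -0.0, 0.697]
force: [-0.3, -0.3, -0.5]
width: 85.7
```

Request:
{"fn": "apply_moves", "kwargs": {"series": [[[-0.14,0.77,-0.03,0,0,0.84],[-0.07,0.77,-0.02,0,0,0.84],[0,0.78,-0.03,0,0,0.83],[0.06,0.78,-0.02,0,0,0.84],[0.13,0.77,-0.03,0,0,0.83]]]}}

```text
clock: 2.6
eef_pos: [497.2, 279.6, 336.5]
tool_rot: [-3.141, -0.0, 0.26]
force: [0.1, 0.5, 0.4]
width: 85.4
```

Request:
{"fn": "apply_moves", "kwargs": {"series": [[[0.2,0.75,-0.02,0,0,0.84],[0.27,0.73,-0.03,0,0,0.83],[0.32,0.7,-0.02,0,0,0.84],[0.05,0.7,0.3,0,0,0],[0.06,0.7,0.3,0,0,0]]]}}

```text
clock: 3.22
eef_pos: [560.5, 108.9, 309.5]
tool_rot: [-3.141, -0.0, -0.0]
force: [0.4, -0.7, 0.7]
width: 85.1
```

```bash
python3 - <<'E'
from h import *
a=viewer.get_image('scene')[85:235,170:330]; b=viewer.get_image('top')[110:260,140:300]
cv2.imwrite('pics/d1.png',cv2.resize(np.hstack([a,b]),None,fx=2.5,fy=2.5,interpolation=cv2.INTER_CUBIC))
for X in [(560,109,231),(560,109,273),(544,67.5,231)]: print((proj('scene',X)-[170,85])*2.5,(proj('top',X)-[140,110])*2.5+[400,0])
print([find(c,'crank_grip',2) for c in('scene','top')],proj('scene',(560,109,252)),proj('top',(560,109,252)))
E
```

```text
[176.8 182.6] [591.1 197. ]
[175.8 147.9] [583.8 187.2]
[200.8 198.3] [631.6 211. ]
[[(0.88, 245.0, 165.69)], [(0.78, 233.912, 192.78), (0.43, 189.616, 281.316)]] [240.5 151.2] [215.  186.9]
```

View pics/d1.png

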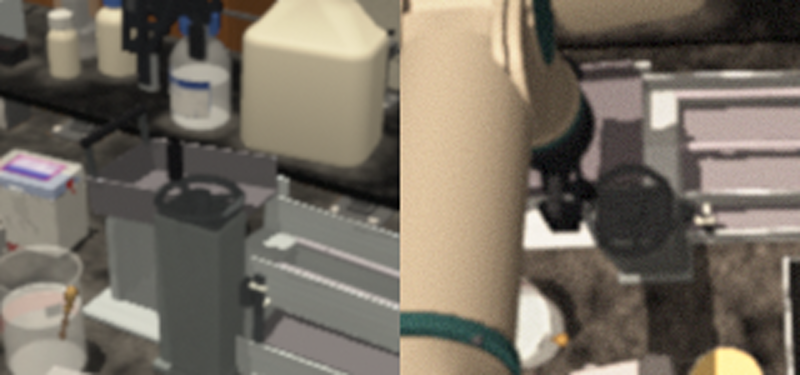

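```bash
python3 - <<'E'
from h import *
for X in [(518,109,323),(602,109,323),(560,109,323),(560,109,310)]: print((proj('scene',X)-[170,85])*2.5)
plan((560,109.5,246),0,n=3)
E
```

```text
[151.6 118.9]
[196.2  91.1]
[174.5 104.6]
[174.8 116.1]
end [560.2 109.7 245.8] [-180.    0.    0.]
[0,0,0.43,0,0,-0.01]
[0,0,0.42,0,0,-0]
[0,0,0.43,0,0,-0.01]
```

Request:
{"fn": "apply_moves", "kwargs": {"series": [[[0,0,0.43,0,0,0],[0,0,0.42,0,0,0],[0,0,0.42,0,0,0],[0,0,0,0,0,0],[0,0,0,0,0,0]]]}}

```text
clock: 4.05
eef_pos: [560.9, 111.0, 247.3]
tool_rot: [-3.141, -0.002, 0.001]
force: [0.9, 0.5, 0.8]
width: 85.1
```

```bash
python3 - <<'E'
from h import *
a=viewer.get_image('scene')[85:235,170:330]; b=viewer.get_image('top')[110:260,140:300]
cv2.imwrite('pics/d2.png',cv2.resize(np.hstack([a,b]),None,fx=2.5,fy=2.5,interpolation=cv2.INTER_CUBIC))
E
```

```text
(no output)
```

View pics/d2.png

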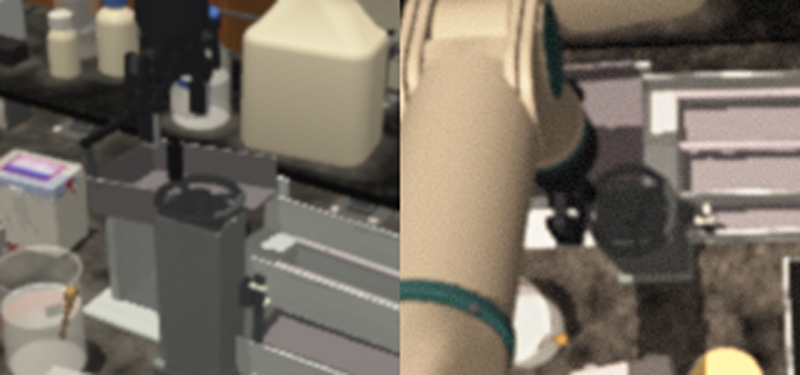

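Request:
{"fn": "apply_moves", "kwargs": {"series": [[[0,0.02,0,0,0,0],[0,0,0,0,0,0],[0,0,0,0,0,0],[0,0,0,0,0,0],[0,0,0,0,0,0]]], "claw": -1}}

```text
clock: 4.78
eef_pos: [560.3, 109.0, 246.3]
tool_rot: [-3.142, 0.0, -0.0]
force: [0.1, -0.0, 0.3]
width: -0.2
```

Request:
{"fn": "apply_moves", "kwargs": {"series": [[[0,0,0,0,0,0],[0,0,0,0,0,0],[0,0,0,0,0,0],[0,0,0,0,0,0],[0,0,0,0,0,0]]]}}

```text
clock: 5.4
eef_pos: [560.3, 109.0, 246.3]
tool_rot: [-3.142, 0.0, -0.0]
force: [0.9, 0.3, -1.2]
width: 0.3
```

```bash
python3 - <<'E'
from h import *
a=viewer.get_image('scene')[85:235,170:330]
cv2.imwrite('pics/d3.png',cv2.resize(a,None,fx=3,fy=3,interpolation=cv2.INTER_CUBIC))
E
```

```text
(no output)
```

View pics/d3.png

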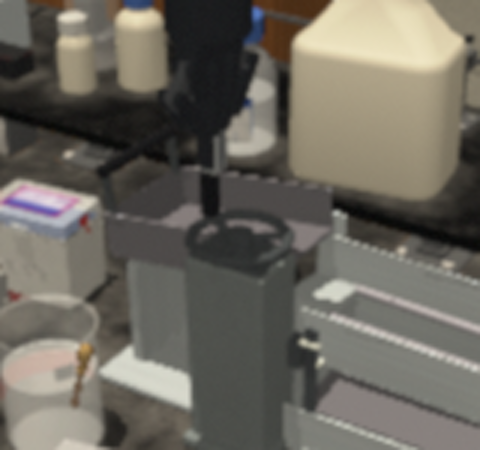

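```bash
python3 - <<'E'
from h import *
S=lambda x,y:(185+x/3.6,120+y/3.6)
print('wheel',atz('scene',S(234,160),231),'base',atz('scene',S(198,133),231),'top',atz('scene',S(198,80),273),'mid',atz('scene',S(198,106),252))
D=lambda x,y:(170+x/3,85+y/3)
print('tip seen', proj('scene',(560.3,109,246.3)),D(213,165))
for z in(246,260,280): print(z,atz('scene',D(215,165),z))
im=viewer.get_image('scene')
cv2.imwrite('pics/d4.png',cv2.resize(im[110:190,210:290],None,fx=7,fy=7,interpolation=cv2.INTER_CUBIC))
E
```

```text
wheel [542.9  67.8 231. ] base [564.4 114.3 231. ] top [569.5 116.3 273. ] mid [567.9 116.  252. ]
tip seen [240.6 153. ] (241.0, 140.0)
246 [630.2 152.  246. ]
260 [605.9 135.5 260. ]
280 [571.3 111.9 280. ]
```

View pics/d4.png

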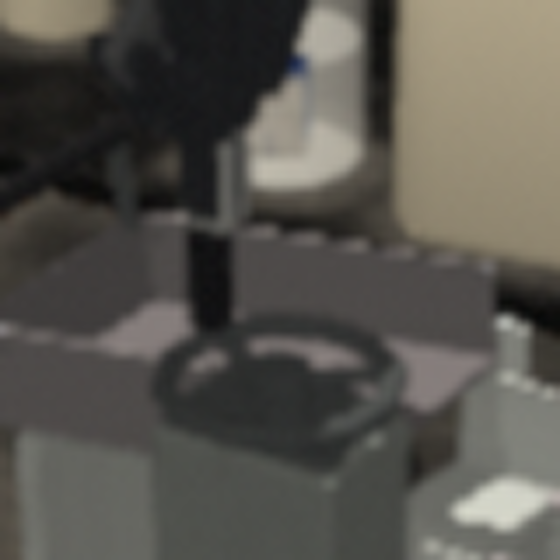

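Request:
{"fn": "apply_moves", "kwargs": {"series": [[[0,0,0,0,0,0],[0,0,0,0,0,0],[0,0,0,0,0,0],[0.08,-0.06,0.1,0,0,0],[0,0,0.1,0,0,0]]], "claw": 1}}

```text
clock: 6.12
eef_pos: [564.6, 112.5, 235.8]
tool_rot: [-3.141, -0.0, 0.0]
force: [-0.5, -0.2, -0.3]
width: 85.1
```

Request:
{"fn": "apply_moves", "kwargs": {"series": [[[0,0,0,0,0,0],[0,0,0,0,0,0],[0,0,0,0,0,0],[0,0,0,0,0,0],[0,0,0,0,0,0]]], "claw": -1}}

```text
clock: 6.75
eef_pos: [563.7, 111.9, 236.7]
tool_rot: [-3.141, 0.001, -0.0]
force: [-3.8, -0.7, 5.4]
width: 14.0
```

```bash
python3 - <<'E'
from h import *
print(ctrl.grip_point_offset, ctrl.read_state())
im=viewer.get_image('scene'); t=viewer.get_image('top')
a=cv2.resize(im[110:190,210:290],None,fx=5,fy=5,interpolation=cv2.INTER_CUBIC);b=cv2.resize(t[150:230,190:270],None,fx=5,fy=5,interpolation=cv2.INTER_CUBIC)
cv2.imwrite('pics/d5.png',np.hstack([a,b]))
E
```

```text
18.700000000000003 {'clock': 6.75, 'qpos': array([-0.5,  0.5,  0.4,  1.7, -0.2,  1. , -0. ]), 'qd': array([-0.,  0.,  0., -0., -0., -0., -0.]), 'tau': array([  0.1, -44.7,   4.5, -19.2,  -0.1,  -1.2,  -0. ]), 'eef_pos': array([563.7, 111.9, 236.7]), 'tool_rot': array([-3.1,  0. , -0. ]), 'force': array([-3.8, -0.7,  5.4]), 'torque': array([-0.1,  0.7, -0. ]), 'width': 13.953644873956714}
```

View pics/d5.png

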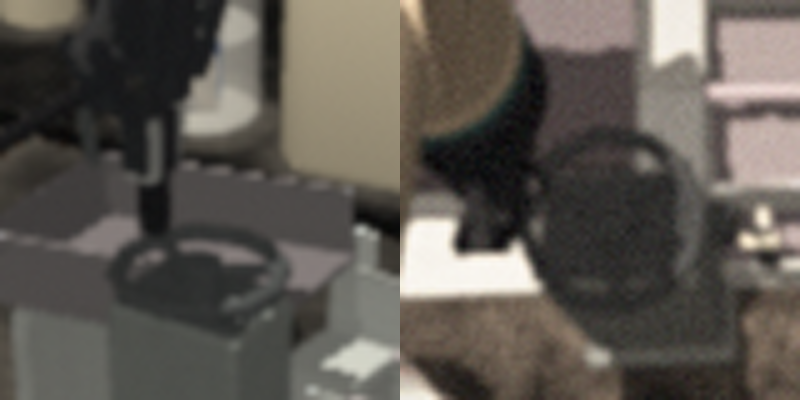

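Request:
{"fn": "apply_moves", "kwargs": {"series": [[[0,0,0,0,0,0],[0,0,0,0,0,0],[-0.03,0,0.12,0,0,0],[0,0,0.12,0,0,0],[0,0,0.1,0,0,0]]], "claw": 0.2}}

```text
clock: 7.48
eef_pos: [562.6, 112.0, 218.6]
tool_rot: [3.141, 0.001, -0.0]
force: [0.5, 0.6, -0.2]
width: 51.0
```

Request:
{"fn": "apply_moves", "kwargs": {"series": [[[0,0,0,0,0,0],[0,0,0,0,0,0],[0,0,0,0,0,0],[0,0,0,0,0,0],[0,0,0,0,0,0]]], "claw": -1}}

```text
clock: 8.1
eef_pos: [563.1, 112.1, 219.5]
tool_rot: [-3.141, -0.001, -0.0]
force: [0.2, 0.4, 0.3]
width: 16.0
```

```bash
python3 - <<'E'
from h import *
s=ctrl.read_state(); print(s['eef_pos'],s['force'],s['torque'],s['width'])
for f in (0,1): pass
# ball check: triangulate balls from both cameras
for c in('scene','top'):
    t=viewer.get_image(c); hsv=cv2.cvtColor(t,cv2.COLOR_BGR2HSV)
    x0,y0,x1,y1=(265,255,420,345) if c=='scene' else (296,209,414,272)
    m=((hsv[y0:y1,x0:x1,2]>105)&(hsv[y0:y1,x0:x1,1]<70)).astype(np.uint8)
    m=cv2.morphologyEx(m,cv2.MORPH_OPEN,np.ones((4,4)))
    n,l,st,ce=cv2.connectedComponentsWithStats(m)
    for i in range(1,n):
        if st[i,4]>50: print(c,st[i,2:],ce[i]+[x0,y0])
E
```

```text
[563.1 112.1 219.5] [0.2 0.4 0.3] [ 0.  -0.1 -0. ] 15.979185284988391
scene [ 51  36 972] [356.  268.9]
scene [ 16  16 205] [292.5 279.7]
scene [ 25  26 502] [326.9 292.5]
scene [ 17  17 233] [398.2 297.8]
scene [ 18  18 253] [369.6 313.2]
top [14  5 70] [335.5 211. ]
top [ 43   4 148] [367.5 210.3]
top [ 22  21 359] [362.5 225.9]
top [ 15  14 171] [397.9 226.4]
top [ 21  21 359] [348.1 255.2]
top [ 15  14 172] [315.  254.8]
top [ 15  14 174] [385.  254.3]
top [ 3 19 57] [297. 262.]
top [31  2 62] [396.  270.5]
```

```bash
cat >> h.py <<'E'
def arc(a,b,n,r=45.):
    th=np.linspace(a,b,n+1)
    for p,q in zip(th[:-1],th[1:]): print([round(r*(np.sin(q)-np.sin(p))/50,3),round(-r*(np.cos(q)-np.cos(p))/50,3),0,0,0,0])
E
python3 -c "
from h import *
arc(.38,.98,5)
# ball triangulations
for s,t in [((326.9,292.5),(348.1,255.2)),((292.5,279.7),(315,254.8)),((398.2,297.8),(397.9,226.4)),((369.6,313.2),(385,254.3))]: print(*tri(s,t))"
```

```text
[np.float64(0.098), np.float64(0.046), 0, 0, 0, 0]
[np.float64(0.091), np.float64(0.057), 0, 0, 0, 0]
[np.float64(0.084), np.float64(0.068), 0, 0, 0, 0]
[np.float64(0.075), np.float64(0.077), 0, 0, 0, 0]
[np.float64(0.065), np.float64(0.086), 0, 0, 0, 0]
[ 394.4 -243.2   42.1] 0.16140677175461246
[ 399.3 -147.5   32.4] 0.020895341083521438
[ 475.8 -395.8   33. ] 0.8355662278645555
[ 394.5 -352.4   32.4] 0.6305808482438023
```

Request:
{"fn": "apply_moves", "kwargs": {"series": [[[0.098,0.046,0,0,0,0],[0.091,0.057,0,0,0,0],[0.084,0.068,0,0,0,0],[0.075,0.077,0,0,0,0],[0.065,0.086,0,0,0,0]]]}}

```text
clock: 8.82
eef_pos: [583.0, 95.2, 219.5]
tool_rot: [-3.141, 0.002, -0.0]
force: [-5.5, 1.8, 5.7]
width: 16.4
```

```bash
python3 - <<'E'
from h import *
s=ctrl.read_state(); print(s['eef_pos'],s['force'],s['torque'],s['width'])
im=viewer.get_image('scene'); t=viewer.get_image('top')
a=cv2.resize(im[110:190,210:290],None,fx=5,fy=5,interpolation=cv2.INTER_CUBIC);b=cv2.resize(t[150:230,190:270],None,fx=5,fy=5,interpolation=cv2.INTER_CUBIC)
cv2.imwrite('pics/d6.png',np.hstack([a,b]))
E
```

```text
[583.   95.2 219.5] [-5.5  1.8  5.7] [ 0.2  1.  -0. ] 16.369632077945216
```

View pics/d6.png

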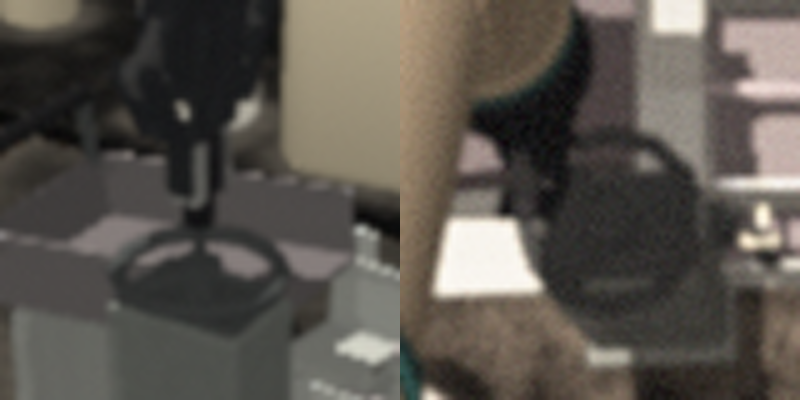

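```bash
python3 -c "
from h import *
arc(.98,4.78,19)" | sed 's/np.float64(//g;s/)//g'
```

```text
[0.085, 0.158, 0, 0, 0, 0]
[0.052, 0.172, 0, 0, 0, 0]
[0.016, 0.179, 0, 0, 0, 0]
[-0.02, 0.179, 0, 0, 0, 0]
[-0.055, 0.171, 0, 0, 0, 0]
[-0.088, 0.157, 0, 0, 0, 0]
[-0.117, 0.136, 0, 0, 0, 0]
[-0.142, 0.11, 0, 0, 0, 0]
[-0.161, 0.08, 0, 0, 0, 0]
[-0.174, 0.046, 0, 0, 0, 0]
[-0.179, 0.011, 0, 0, 0, 0]
[-0.178, -0.025, 0, 0, 0, 0]
[-0.17, -0.06, 0, 0, 0, 0]
[-0.154, -0.092, 0, 0, 0, 0]
[-0.133, -0.121, 0, 0, 0, 0]
[-0.106, -0.145, 0, 0, 0, 0]
[-0.075, -0.163, 0, 0, 0, 0]
[-0.041, -0.175, 0, 0, 0, 0]
[-0.006, -0.18, 0, 0, 0, 0]
```

Request:
{"fn": "apply_moves", "kwargs": {"series": [[[0.085,0.158,0,0,0,0],[0.052,0.172,0,0,0,0],[0.016,0.179,0,0,0,0],[-0.02,0.179,0,0,0,0],[-0.055,0.171,0,0,0,0]]]}}

```text
clock: 9.55
eef_pos: [586.9, 54.1, 219.4]
tool_rot: [-3.139, 0.001, 0.001]
force: [-3.6, 6.0, 6.6]
width: 15.9
```

Request:
{"fn": "apply_moves", "kwargs": {"series": [[[-0.088,0.157,0,0,0,0],[-0.117,0.136,0,0,0,0],[-0.142,0.11,0,0,0,0],[-0.161,0.08,0,0,0,0],[-0.174,0.046,0,0,0,0]]]}}

```text
clock: 10.18
eef_pos: [554.5, 26.7, 219.5]
tool_rot: [-3.14, -0.003, 0.0]
force: [1.0, 5.2, 1.3]
width: 15.7
```

Request:
{"fn": "apply_moves", "kwargs": {"series": [[[-0.179,0.011,0,0,0,0],[-0.178,-0.025,0,0,0,0],[-0.17,-0.06,0,0,0,0],[-0.154,-0.092,0,0,0,0],[-0.133,-0.121,0,0,0,0]]]}}

```text
clock: 10.8
eef_pos: [512.8, 39.3, 219.5]
tool_rot: [3.14, -0.002, -0.001]
force: [5.7, -0.1, 0.1]
width: 15.6
```

Request:
{"fn": "apply_moves", "kwargs": {"series": [[[-0.106,-0.145,0,0,0,0],[-0.075,-0.163,0,0,0,0],[-0.041,-0.175,0,0,0,0],[-0.006,-0.18,0,0,0,0],[0,0,0,0,0,0]]]}}

```text
clock: 11.42
eef_pos: [500.2, 75.1, 219.4]
tool_rot: [-3.14, 0.002, 0.001]
force: [-0.3, -1.5, 6.5]
width: 15.9
```

```bash
python3 - <<'E'
from h import *
s=ctrl.read_state(); print(s['eef_pos'],s['force'],s['torque'],s['width'])
im=viewer.get_image('scene')
a=cv2.resize(im[130:230,220:300],None,fx=6,fy=6,interpolation=cv2.INTER_CUBIC)
cv2.imwrite('pics/d7.png',a)
E
```

```text
[500.2  75.1 219.4] [-0.3 -1.5  6.5] [-0.1 -0.  -0. ] 15.936905200529477
```

View pics/d7.png

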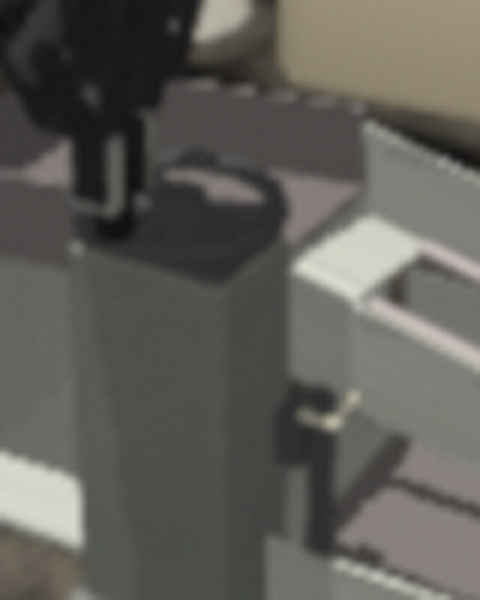

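```bash
python3 - <<'E'
from h import *
from scipy.optimize import least_squares
p=np.array([(563.1,112.1),(583,95.2),(586.9,54.1),(554.5,26.7),(512.8,39.3),(500.2,75.1)])
f=least_squares(lambda q:np.hypot(*(p-q[:2]).T)-q[2],[544,68,45]);print(f.x,f.fun)
d=p-f.x[:2];print(np.mod(np.arctan2(d[:,0],d[:,1]),2*np.pi))
f=least_squares(lambda q:np.hypot(*(p-q[:2]).T)-45,[544,68]);print(f.x,f.fun)
d=p-f.x[:2];print(np.mod(np.arctan2(d[:,0],d[:,1]),2*np.pi))
im=viewer.get_image('scene')
v=im[185:215,262:290].mean(2).astype(int)
print(np.array2string(v[5:24],max_line_width=200))
E
```

```text
[545.1  70.8  45.1] [-0.  0. -0.  0.  0. -0.]
[0.4 1.  2.  2.9 3.9 4.8]
[545.1  70.8] [0.1 0.1 0.  0.1 0.1 0.1]
[0.4 1.  2.  2.9 3.9 4.8]
[[ 71  70  70  70  70  78  98 110 112 112 112 113 113 113 112 113 118 123 124 125 125 126 125 124 123 124 123 125]
 [ 70  70  70  70  70  77  97 109 111 112 112 112 111 112 112 114 119 125 124 124 124 124 125 125 125 124 124 124]
 [ 70  71  70  71  70  73  86  98 107 111 110 111 110 111 111 112 119 124 124 124 124 124 125 125 125 126 125 123]
 [ 69  71  70  70  70  68  68  76  90  97 100 101 104 110 110 111 118 124 125 125 125 124 124 124 125 125 125 125]
 [ 70  70  69  71  70  64  57  54  65  71  74  76  84 100 108 111 119 123 123 124 124 125 124 124 124 123 124 125]
 [ 69  70  70  70  70  63  52  46  51  51  51  51  59  78  99 113 136 138 125 122 123 123 123 125 124 123 124 122]
 [ 69  70  70  69  67  59  49  46  48  50  48  48  48  63  94 119 148 146 125 121 122 122 122 124 124 123 124 123]
 [ 70  70  70  68  62  52  47  49  60  61  52  48  49  65 101 129 139 129 121 123 122 122 122 121 123 122 124 123]
 [ 70  70  70  64  53  48  50  67  92  92 
[... 523 characters left out ...]
 111 118]
 [ 68  68  67  60  50  48  47  47  43  43  44  47  49  61  86  97  98  98  98  99  98  94  83  70  69  76 102 120]
 [ 68  68  68  61  51  47  47  46  44  43  46  47  48  62  85  97  98  99  99  98  94  84  72  67  66  73 105 127]
 [ 69  69  68  61  51  48  48  47  44  44  45  48  49  60  85  97  99  99 100  96  86  74  67  66  67  88 116 129]
 [ 68  69  69  62  54  50  49  49  48  47  47  47  50  65  86  98  99  99  97  89  75  67  66  67  73 105 126 130]
 [ 69  69  67  65  61  59  60  61  62  57  49  47  50  69  90  98  99  99  91  77  67  65  66  71  91 116 129 130]
 [ 68  68  68  67  67  69  78  82  79  64  50  48  50  70  91  98  99  93  81  70  66  66  68  86 112 126 129 129]]
```

Request:
{"fn": "apply_moves", "kwargs": {"series": [[[0.01,-0.086,0,0,0,0],[0.02,-0.084,0,0,0,0],[0,0,0,0,0,0],[0,0,0,0,0,0],[0,0,0,0,0,0]]]}}

```text
clock: 12.15
eef_pos: [501.6, 82.9, 219.4]
tool_rot: [-3.141, 0.002, 0.0]
force: [-0.0, -1.2, 6.8]
width: 16.2
```

```bash
python3 - <<'E'
from h import *
s=ctrl.read_state(); p=s['eef_pos']; d=p[:2]-[545.1,70.8]; print(p,s['force'],2*np.pi+np.arctan2(d[0],d[1]),np.hypot(*d))
im=viewer.get_image('scene')
cv2.imwrite('pics/d8.png',cv2.resize(im[180:215,255:295],None,fx=14,fy=14,interpolation=cv2.INTER_CUBIC))
E
```

```text
[501.6  82.9 219.4] [-0.  -1.2  6.8] 4.982641066158638 45.17370937945116
```

View pics/d8.png

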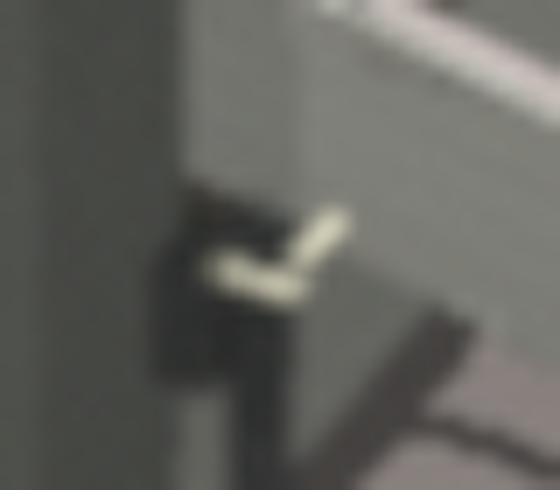

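Request:
{"fn": "apply_moves", "kwargs": {"series": [[[0.003,-0.015,0,0,0,0],[0,0,0,0,0,0],[0,0,0,0,0,0],[0,0,0,0,0,0],[0,0,0,0,0,0]]]}}

```text
clock: 12.82
eef_pos: [501.6, 83.0, 219.4]
tool_rot: [-3.142, 0.002, -0.0]
force: [-0.7, -2.5, 7.9]
width: 15.8
```

Request:
{"fn": "apply_moves", "kwargs": {"series": [[[0,0,0,0,0,0],[0,0,0,0,0,0],[0,0,-0.5,0,0,0],[0,0,-0.8,0,0,0],[0,0,-0.8,0,0,0]]], "claw": 0.2}}

```text
clock: 13.45
eef_pos: [501.8, 83.3, 324.8]
tool_rot: [-3.142, 0.002, 0.0]
force: [1.8, -0.2, -0.2]
width: 51.3
```

```bash
cat >> h.py <<'E'
def balls():
    t=viewer.get_image('top'); hsv=cv2.cvtColor(t,cv2.COLOR_BGR2HSV); x0,y0,x1,y1=286,200,424,285
    m=((hsv[y0:y1,x0:x1,2]>105)&(hsv[y0:y1,x0:x1,1]<70)).astype(np.uint8); m=cv2.morphologyEx(m,cv2.MORPH_OPEN,np.ones((5,5)))
    n,l,st,ce=cv2.connectedComponentsWithStats(m); out=[]
    for i in range(1,n):
        w,h,a=st[i,2:]
        if 12<=w<=25 and 12<=h<=25 and a>.65*w*h:
            z=38 if w+h>36 else 28; P=atz('top',ce[i]+[x0,y0],z); out.append(('L' if z==38 else 'S',P[0],P[1])); print(out[-1][0],P,st[i,2:])
    return out
E
python3 - <<'E'
from h import *
s=ctrl.read_state(); print(s['eef_pos'],s['width'],s['force'])
balls()
e=plan((420,-60,300),0,n=5); e=plan((401,-147,130),0,n=5,fromp=e)
E
```

```text
[501.8  83.3 324.8] 51.26351894910206 [ 1.8 -0.2 -0.2]
L [ 483.2 -288.2   38. ] [ 20  21 350]
S [ 479.8 -394.    28. ] [ 14  14 165]
L [ 397.6 -241.    38. ] [ 21  21 357]
S [ 402.7 -144.8   28. ] [ 15  14 171]
S [ 397.7 -350.7   28. ] [ 15  14 170]
end [420.2 -60.  299.9] [-180.    0.   -0.]
[-0.34,0.57,0.12,0,-0.01,-0]
[-0.34,0.58,0.12,-0.01,-0.01,-0]
[-0.34,0.57,0.12,0,-0.02,-0]
[-0.34,0.58,0.11,-0.01,-0.01,-0]
[-0.34,0.57,0.12,0,-0.02,-0]
end [ 401.1 -146.9  129.9] [-180.    0.   -0.]
[-0.08,0.35,0.68,0,0,-0]
[-0.08,0.35,0.68,0,0,-0]
[-0.07,0.35,0.68,0,0,-0]
[-0.08,0.35,0.68,0,0,-0]
[-0.07,0.34,0.68,0,0,-0]
```

Request:
{"fn": "apply_moves", "kwargs": {"series": [[[-0.34,0.57,0.12,0,0,0],[-0.34,0.58,0.12,0,-0.02,0],[-0.34,0.57,0.12,0,-0.02,0],[-0.34,0.58,0.11,0,-0.02,0],[-0.34,0.57,0.12,0,0,0]]]}}

```text
clock: 14.12
eef_pos: [416.6, -61.0, 294.4]
tool_rot: [-3.141, 0.007, 0.0]
force: [0.9, -0.4, -0.9]
width: 51.2
```

Request:
{"fn": "apply_moves", "kwargs": {"series": [[[-0.08,0.35,0.68,0,0,0],[-0.08,0.35,0.68,0,0,0],[-0.07,0.35,0.68,0,0,0],[-0.08,0.35,0.68,0,0,0],[-0.05,0.34,0.68,0,0,0]]]}}

```text
clock: 14.75
eef_pos: [398.1, -147.5, 123.7]
tool_rot: [-3.141, 0.007, 0.0]
force: [1.3, 0.6, -0.1]
width: 51.2
```

```bash
python3 - <<'E'
from h import *
p=ctrl.read_state()['eef_pos']; print(p)
X=[p,p+[0,0,30],np.array((402.7,-144.8,28))]
im=viewer.get_image('scene'); t=viewer.get_image('top')
a=im[200:300,240:340]; b=t[200:300,260:360]
for q in X: print((proj('scene',q)-[240,200])*4,(proj('top',q)-[260,200])*4+[400,0])
cv2.imwrite('pics/d9.png',cv2.resize(np.hstack([a,b]),None,fx=4,fy=4,interpolation=cv2.INTER_CUBIC))
E
```

```text
[ 398.1 -147.5  123.7]
[215.8 208.9] [627. 210.]
[218.1 169.8] [629.5 206.1]
[208.4 319. ] [615.8 215.2]
```

View pics/d9.png

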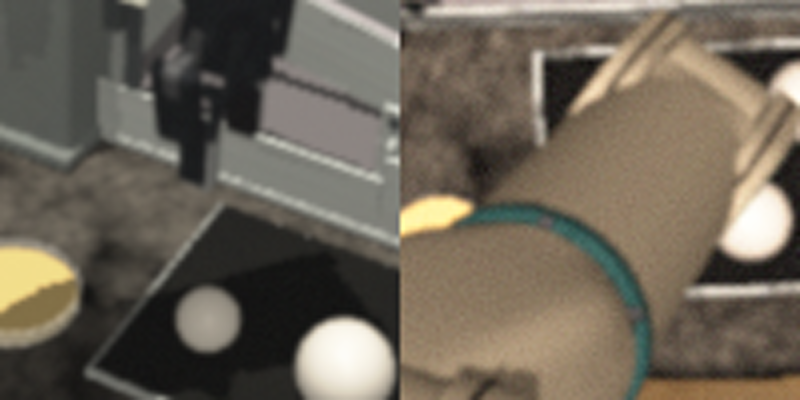

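Request:
{"fn": "apply_moves", "kwargs": {"series": [[[0.08,-0.05,0.7,0,-0.06,0],[0,0,0.7,0,0,0],[0,0,0.7,0,0,0],[0,0,0.4,0,0,0],[0,0,0.2,0,0,0]]], "claw": 0.5}}

```text
clock: 15.48
eef_pos: [401.7, -144.0, -10.2]
tool_rot: [-3.14, 0.012, 0.0]
force: [0.7, 0.4, -0.1]
width: 64.2
```

Request:
{"fn": "apply_moves", "kwargs": {"series": [[[0,0,0.08,0,0,0],[0,0,0,0,0,0],[0,0,0,0,0,0],[0,0,0,0,0,0],[0,0,0,0,0,0]]]}}

```text
clock: 16.1
eef_pos: [401.2, -145.2, -13.6]
tool_rot: [-3.141, 0.012, -0.0]
force: [-0.3, 0.5, -0.6]
width: 64.0
```

Request:
{"fn": "apply_moves", "kwargs": {"series": [[[0,0,0,0,0,0],[0,0,0,0,0,0],[0,0,0,0,0,0],[0,0,0,0,0,0],[0,0,0,0,0,0]]], "claw": -1}}

```text
clock: 16.73
eef_pos: [400.8, -145.3, -13.5]
tool_rot: [-3.141, 0.012, -0.001]
force: [-1.6, 0.0, 5.0]
width: 37.5
```

Request:
{"fn": "apply_moves", "kwargs": {"series": [[[0,0,-0.9,0,0.11,0],[0,0,-0.9,0,0,0],[0.2,-0.2,-1,0,0,0],[0.5,-0.6,-0.9,0,0,0],[0.5,-0.6,-0.9,0,0,0]]]}}

```text
clock: 17.35
eef_pos: [461.9, -74.4, 217.6]
tool_rot: [3.142, 0.001, -0.001]
force: [2.1, -0.3, -0.7]
width: 37.0
```

Request:
{"fn": "apply_moves", "kwargs": {"series": [[[0.8,-0.6,-0.7,0,0,0],[0.8,-0.8,-0.7,0,0,0],[0.8,-0.9,0,0,0,0],[0.7,-0.9,0,0,0,0],[0.68,-0.7,0,0,0,0]]]}}

```text
clock: 17.98
eef_pos: [649.0, 120.1, 283.0]
tool_rot: [-3.141, 0.002, 0.002]
force: [-0.6, 0.1, -0.4]
width: 37.1
```

```bash
python3 - <<'E'
from h import *
s=ctrl.read_state();print(s['eef_pos'],s['tool_rot'],s['width'],s['qpos'])
balls()
E
```

```text
[649.  120.1 283. ] [-3.1  0.   0. ] 37.05376452508902 [-0.7  0.7  0.9  1.4 -0.6  1.3  0.2]
L [ 483.2 -288.3   38. ] [ 20  21 349]
S [ 479.9 -393.9   28. ] [ 14  14 166]
L [ 397.8 -240.9   38. ] [ 21  21 360]
S [ 397.6 -350.    28. ] [ 14  14 165]
```

Request:
{"fn": "apply_moves", "kwargs": {"series": [[[0,-0.3,0.7,0,0,0],[0,-0.2,0.9,0,0,0],[0,0,0.7,0,0,0],[0,0,0.4,0,0,0],[0,0,0.22,0,0,0]]]}}

```text
clock: 18.65
eef_pos: [648.1, 141.8, 137.0]
tool_rot: [3.141, 0.002, -0.001]
force: [-0.3, -0.9, 0.1]
width: 36.8
```

```bash
python3 - <<'E'
from h import *
s=ctrl.read_state();print(s['eef_pos'],s['width'],s['force'])
im=viewer.get_image('scene'); t=viewer.get_image('top')
a=im[100:200,190:290]; b=t[120:220,150:250]
print((proj('scene',(650,145,151))-[190,100])*4,(proj('top',(650,145,151))-[150,120])*4+[400,0])
cv2.imwrite('pics/e1.png',cv2.resize(np.hstack([a,b]),None,fx=4,fy=4,interpolation=cv2.INTER_CUBIC))
E
```

```text
[648.1 141.8 137. ] 36.84139975286359 [-0.3 -0.9  0.1]
[232.  266.8] [633.9 177.7]
```

View pics/e1.png

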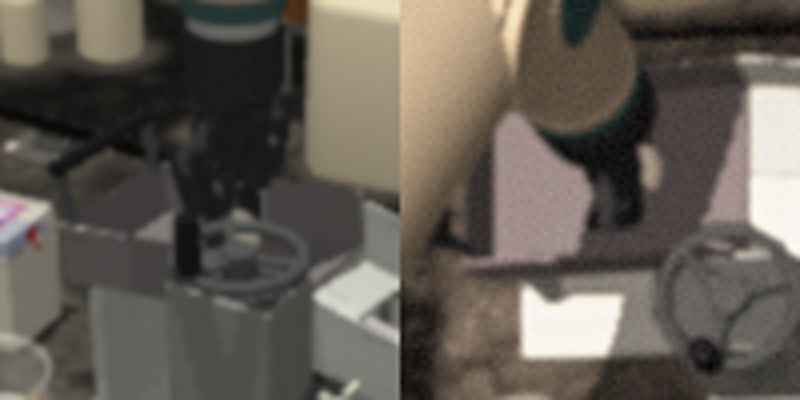

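Request:
{"fn": "apply_moves", "kwargs": {"series": [[[0,0,0.12,0,0,0],[0,0,0,0,0,0],[0,0,0,0,0,0],[0,0,0,0,0,0],[0,0,0,0,0,0]]]}}

```text
clock: 19.38
eef_pos: [650.2, 142.1, 134.4]
tool_rot: [-3.141, -0.003, -0.0]
force: [-0.7, -0.5, 6.3]
width: 36.9
```

Request:
{"fn": "apply_moves", "kwargs": {"series": [[[0,0,0,0,0,0],[0,0,0,0,0,0],[0,0,-0.5,0,0,0],[0,0,-1,0,0,0],[0,0.3,-1,0,0,0]]], "claw": 0.4}}

```text
clock: 20.0
eef_pos: [648.2, 128.8, 257.5]
tool_rot: [-3.141, 0.002, 0.002]
force: [1.6, -0.2, 0.1]
width: 59.8
```

Request:
{"fn": "apply_moves", "kwargs": {"series": [[[-0.5,0.9,-0.5,0,0,0],[-0.7,0.9,0,0,0,0],[-0.7,0.9,0,0,0,0],[-0.7,0.9,0,0,0,0],[-0.7,0.9,0.2,0,0,0]]]}}

```text
clock: 20.62
eef_pos: [482.7, -99.3, 272.5]
tool_rot: [3.141, -0.001, -0.0]
force: [0.7, -0.1, -0.2]
width: 59.7
```

```bash
python3 - <<'E'
from h import *
s=ctrl.read_state();print(s['eef_pos'],s['tool_rot'],s['width'],s['force'])
balls()
t=viewer.get_image('top'); print('hopper bright', [ (round(a,2),b,c) for a,b,c in find('top','ball_small1_center',6)])
e=plan((399,-350,60),0,n=10)
E
```

```text
[482.7 -99.3 272.5] [ 3.1 -0.  -0. ] 59.74714438817581 [ 0.7 -0.1 -0.2]
L [ 483.2 -288.7   38. ] [ 21  21 354]
S [ 479.9 -394.5   28. ] [ 15  14 171]
L [ 397.7 -241.    38. ] [ 21  21 358]
S [ 397.6 -350.    28. ] [ 14  14 165]
hopper bright []
end [ 398.8 -350.2   60.2] [180.  -0.  -0.]
[-0.16,0.5,0.42,0,0,-0.01]
[-0.16,0.5,0.42,0,0,-0.01]
[-0.16,0.5,0.43,0,0,-0.01]
[-0.16,0.5,0.42,0,0,-0]
[-0.16,0.5,0.43,0,0,-0.01]
[-0.16,0.5,0.42,0,0,-0]
[-0.17,0.5,0.43,0,0,-0.01]
[-0.17,0.5,0.42,0,0,-0]
[-0.16,0.5,0.43,0,0,-0.01]
[-0.17,0.51,0.42,-0.01,0.01,-0]
```

Request:
{"fn": "apply_moves", "kwargs": {"series": [[[-0.3,0.9,0.6,0,0,0],[-0.3,0.9,0.6,0,0,0],[-0.3,0.9,0.7,0,0,0],[-0.3,0.9,0.9,0,0,0],[-0.3,0.9,0.9,0,0,0]]]}}

```text
clock: 21.4
eef_pos: [410.8, -319.5, 89.4]
tool_rot: [-3.142, -0.0, 0.002]
force: [0.2, 0.3, -0.6]
width: 59.8
```

```bash
python3 - <<'E'
from h import *
s=ctrl.read_state();print(s['eef_pos'],s['tool_rot'])
balls(); im=viewer.get_image('top')[138:192,160:240]; 
m=(cv2.cvtColor(im,cv2.COLOR_BGR2GRAY)>150).astype(np.uint8); n,l,st,ce=cv2.connectedComponentsWithStats(m)
print([(st[i].tolist(),atz('top',ce[i]+[160,138],165)) for i in range(1,n) if st[i,4]>15])
E
```

```text
[ 410.8 -319.5   89.4] [-3.1 -0.   0. ]
[([77, 3, 3, 37, 104], array([658.8,  60.5, 165. ])), ([10, 18, 14, 15, 161], array([652.6, 230.8, 165. ]))]
```

Request:
{"fn": "apply_moves", "kwargs": {"series": [[[-0.24,0.61,0.3,0,0,0],[0,0,0.8,0,0,0],[0,0,0.6,0,0,0],[0,0,0.36,0,0,0],[0,0,0,0,0,0]]]}}

```text
clock: 22.12
eef_pos: [397.7, -348.3, -12.8]
tool_rot: [-3.14, 0.002, 0.001]
force: [0.5, 0.1, 0.9]
width: 60.0
```

Request:
{"fn": "apply_moves", "kwargs": {"series": [[[0,0,0,0,0,0],[0,0,0,0,0,0],[0,0,0,0,0,0],[0,0,0,0,0,0],[0,0,0,0,0,0]]], "claw": -1}}

```text
clock: 22.75
eef_pos: [398.4, -349.9, -10.8]
tool_rot: [3.14, -0.001, -0.0]
force: [0.9, 0.2, 6.8]
width: 36.9
```

Request:
{"fn": "apply_moves", "kwargs": {"series": [[[0,0,-0.9,0,0,0],[0,0,-1,0,0,0],[0.3,-0.7,-1,0,0,0],[0.5,-0.9,-1,0,0,0],[0.5,-0.9,-1,0,0,0]]]}}

```text
clock: 23.38
eef_pos: [456.4, -234.6, 221.4]
tool_rot: [-3.141, 0.0, -0.001]
force: [1.7, -0.1, -0.6]
width: 36.7
```

Request:
{"fn": "apply_moves", "kwargs": {"series": [[[0.6,-0.95,-0.6,0,0,0],[0.6,-0.95,-0.5,0,0,0],[0.7,-0.95,0,0,0,0],[0.7,-0.95,0,0,0,0],[0.7,-0.95,0,0,0,0]]]}}

```text
clock: 24.0
eef_pos: [621.4, 2.5, 274.4]
tool_rot: [-3.141, 0.001, -0.0]
force: [1.5, -0.1, -1.1]
width: 36.8
```

Request:
{"fn": "apply_moves", "kwargs": {"series": [[[0.44,-0.9,0,0,0,0],[0,-0.9,0.2,0,0,0],[0,-0.76,0.7,0,0,0],[0,0,0.7,0,0,0],[0,0,0.5,0,0,0]]]}}

```text
clock: 24.62
eef_pos: [641.4, 129.6, 167.2]
tool_rot: [3.141, 0.003, 0.001]
force: [0.1, -0.6, 0.3]
width: 36.8
```

Request:
{"fn": "apply_moves", "kwargs": {"series": [[[0.15,-0.15,0.3,0,0,0],[0,0,0.2,0,0,0],[0,0,0,0,0,0],[0,0,0,0,0,0],[0,0,0,0,0,0]]]}}

```text
clock: 25.25
eef_pos: [650.6, 135.7, 144.9]
tool_rot: [-3.141, -0.0, -0.001]
force: [-0.3, 1.2, -1.1]
width: 37.2
```

Request:
{"fn": "apply_moves", "kwargs": {"series": [[[0,0,0,0,0,0],[0,0,0,0,0,0],[0,0,-0.5,0,0,0],[0,0,-1,0,0,0],[0,0.3,-1,0,0,0]]], "claw": 0.4}}

```text
clock: 25.88
eef_pos: [650.0, 122.5, 269.9]
tool_rot: [-3.141, 0.002, 0.002]
force: [0.1, -0.1, -0.7]
width: 59.6
```

Request:
{"fn": "apply_moves", "kwargs": {"series": [[[-0.3,0.9,-0.5,0,0,0],[-0.3,0.95,0,0,0,0],[-0.3,0.95,0,0,0,0],[-0.4,0.95,0,0,0,0],[-0.4,0.95,0.2,0,0,0]]]}}

```text
clock: 26.5
eef_pos: [564.9, -115.8, 284.8]
tool_rot: [3.141, -0.001, -0.0]
force: [0.3, 0.1, -0.7]
width: 59.7
```

```bash
cat >> h.py <<'E'
def hopper():
    im=viewer.get_image('top')[138:192,160:234]
    m=(cv2.cvtColor(im,cv2.COLOR_BGR2GRAY)>150).astype(np.uint8); n,l,st,ce=cv2.connectedComponentsWithStats(m)
    print('hopper',[(st[i].tolist(),atz('top',ce[i]+[160,138],165)) for i in range(1,n) if st[i,4]>15])
E
python3 - <<'E'
from h import *
s=ctrl.read_state();print(s['eef_pos'],s['tool_rot'],s['width'],s['force'])
balls(); hopper()
E
```

```text
[ 564.9 -115.8  284.8] [ 3.1 -0.  -0. ] 59.74026668657428 [ 0.3  0.1 -0.7]
L [ 483.1 -288.6   38. ] [ 21  21 353]
S [ 479.8 -394.6   28. ] [ 15  14 170]
L [ 397.6 -240.9   38. ] [ 21  21 358]
hopper [([10, 16, 28, 17, 342], array([654. , 210.9, 165. ])), ([51, 31, 23, 23, 274], array([589.8,  94.9, 165. ]))]
```

Request:
{"fn": "apply_moves", "kwargs": {"series": [[[-0.3,0.95,0.6,0,0,0],[-0.3,0.95,0.6,0,0,0],[-0.3,0.95,0.7,0,0,0],[-0.3,0.95,0.7,0,0,0],[-0.3,0.95,0.8,0,0,0]]]}}

```text
clock: 27.22
eef_pos: [490.5, -351.8, 114.2]
tool_rot: [3.141, -0.0, 0.0]
force: [1.4, 0.7, 0.7]
width: 59.8
```

Request:
{"fn": "apply_moves", "kwargs": {"series": [[[-0.2,0.83,0.2,0,0,0],[0,0,0.7,0,0,0],[0,0,0.7,0,0,0],[0,0,0.4,0,0,0],[0,0,0,0,0,0]]]}}

```text
clock: 27.85
eef_pos: [479.7, -391.1, 13.9]
tool_rot: [-3.14, 0.003, -0.0]
force: [0.2, 0.5, 0.7]
width: 59.4
```

```bash
python3 - <<'E'
from h import *
s=ctrl.read_state();print(s['eef_pos'],s['tool_rot'],s['width'],s['force'])
balls()
print(find('scene','ball_small1_center'),proj('scene',(480,-394.5,28)),find('scene','tray_mid',1))
E
```

```text
[ 479.7 -391.1   13.9] [-3.1  0.  -0. ] 59.355041407034335 [0.2 0.5 0.7]
[(0.7, 369.824, 310.38)] [398.  297.9] [(0.81, 342.71999999999997, 303.618)]
```

Request:
{"fn": "apply_moves", "kwargs": {"series": [[[0,0.05,0.3,0,0,0],[0,0,0.22,0,0,0],[0,0,0,0,0,0],[0,0,0,0,0,0],[0,0,0,0,0,0]]]}}

```text
clock: 28.62
eef_pos: [480.2, -394.7, -10.7]
tool_rot: [3.141, 0.001, -0.0]
force: [-0.1, 0.1, 0.2]
width: 59.7
```

Request:
{"fn": "apply_moves", "kwargs": {"series": [[[0,0,0,0,0,0],[0,0,0,0,0,0],[0,0,0,0,0,0],[0,0,0,0,0,0],[0,0,0,0,0,0]]], "claw": -1}}

```text
clock: 29.25
eef_pos: [480.5, -394.8, -10.4]
tool_rot: [3.141, 0.0, -0.0]
force: [0.8, -0.1, 5.5]
width: 36.7
```

Request:
{"fn": "apply_moves", "kwargs": {"series": [[[0,0,-0.9,0,0,0],[0,0,-1,0,0,0],[0,-0.7,-1,0,0,0],[0.1,-0.95,-1,0,0,0],[0.1,-0.95,-1,0,0,0]]]}}

```text
clock: 29.88
eef_pos: [489.2, -272.0, 225.3]
tool_rot: [-3.141, 0.002, -0.001]
force: [1.1, 0.8, 0.5]
width: 36.6
```

Request:
{"fn": "apply_moves", "kwargs": {"series": [[[0.5,-0.95,-0.6,0,0,0],[0.6,-0.95,-0.6,0,0,0],[0.6,-0.95,0,0,0,0],[0.6,-0.95,0,0,0,0],[0.6,-0.95,0,0,0,0]]]}}

```text
clock: 30.5
eef_pos: [634.5, -35.0, 283.3]
tool_rot: [-3.141, 0.002, -0.0]
force: [1.3, -0.7, -0.9]
width: 36.6
```

Request:
{"fn": "apply_moves", "kwargs": {"series": [[[0.3,-0.95,0,0,0,0],[0,-0.95,0,0,0,0],[0,-0.95,0.5,0,0,0],[0,-0.4,0.7,0,0,0],[0,0,0.6,0,0,0]]]}}

```text
clock: 31.12
eef_pos: [647.9, 129.2, 191.2]
tool_rot: [-3.14, 0.003, 0.004]
force: [0.5, -1.6, -0.7]
width: 37.0
```

Request:
{"fn": "apply_moves", "kwargs": {"series": [[[0.2,-0.05,0.3,0,0,0],[0.14,0,0.4,0,0,0],[0,0,0.2,0,0,0],[0,0,0,0,0,0],[0,0,0,0,0,0]]]}}

```text
clock: 31.75
eef_pos: [666.4, 127.7, 149.5]
tool_rot: [-3.141, -0.0, -0.001]
force: [-0.2, 0.0, 0.6]
width: 37.2
```

Request:
{"fn": "apply_moves", "kwargs": {"series": [[[0,0,0,0,0,0],[0,0,0,0,0,0],[0,0,-0.5,0,0,0],[0,0,-1,0,0,0],[0,0.3,-1,0,0,0]]], "claw": 0.12}}

```text
clock: 32.38
eef_pos: [665.8, 114.7, 274.9]
tool_rot: [-3.141, 0.001, 0.002]
force: [0.8, 0.5, 0.4]
width: 47.8
```

Request:
{"fn": "apply_moves", "kwargs": {"series": [[[-0.6,0.9,-0.5,0,0,0],[-0.7,0.9,0,0,0,0],[-0.7,0.9,0,0,0,0],[-0.7,0.9,0,0,0,0],[-0.7,0.9,0.2,0,0,0]]], "claw": 1}}

```text
clock: 33.0
eef_pos: [495.3, -113.6, 289.7]
tool_rot: [3.141, -0.002, -0.0]
force: [0.6, -0.9, 0.1]
width: 85.6
```

```bash
python3 - <<'E'
from h import *
s=ctrl.read_state();print(s['eef_pos'],s['tool_rot'],s['width'],s['force'])
balls(); hopper()
E
```

```text
[ 495.3 -113.6  289.7] [ 3.1 -0.  -0. ] 85.5717324539177 [ 0.6 -0.9  0.1]
L [ 483.2 -288.6   38. ] [ 21  21 355]
L [ 397.7 -241.    38. ] [ 21  21 357]
hopper [([10, 5, 28, 30, 503], array([662.4, 217.6, 165. ]))]
```

Request:
{"fn": "apply_moves", "kwargs": {"series": [[[-0.39,0.5,0.6,0,0,0],[-0.39,0.51,0.7,0,0,0],[-0.39,0.51,0.8,0,0,0],[-0.39,0.51,0.8,0,0,0],[-0.39,0.51,0.7,0,0,0]]]}}

```text
clock: 33.72
eef_pos: [398.2, -239.4, 107.9]
tool_rot: [3.141, 0.001, 0.0]
force: [1.4, -0.3, -0.2]
width: 85.6
```

```bash
python3 - <<'E'
from h import *
s=ctrl.read_state();print(s['eef_pos'],s['tool_rot'],s['width'],s['force'])
im=viewer.get_image('scene');print(find('scene','ball_large1_center',4),proj('scene',(397.7,-241,38)),proj('scene',(483,-288.6,38)))
E
```

```text
[ 398.2 -239.4  107.9] [3.1 0.  0. ] 85.64205343471247 [ 1.4 -0.3 -0.2]
[(0.97, 325.91999999999996, 292.698), (0.34, 240.912, 152.50199999999998)] [326.5 292.5] [357.8 278.3]
```

Ball confirmed in place, so I'll descend and grip it.

Request:
{"fn": "apply_moves", "kwargs": {"series": [[[0,0.03,0.6,0,0,0],[0,0,0.8,0,0,0],[0,0,0.6,0,0,0],[0,0,0.38,0,0,0],[0,0,0,0,0,0]]]}}

```text
clock: 34.45
eef_pos: [398.7, -239.8, -10.5]
tool_rot: [-3.14, 0.001, 0.0]
force: [0.6, 1.0, -0.4]
width: 85.1
```

Request:
{"fn": "apply_moves", "kwargs": {"series": [[[0,0,0,0,0,0],[0,0,0,0,0,0],[0,0,0,0,0,0],[0,0,0,0,0,0],[0,0,0,0,0,0]]], "claw": -1}}

```text
clock: 35.08
eef_pos: [399.2, -240.8, -8.7]
tool_rot: [3.14, -0.001, -0.0]
force: [-0.2, 0.1, 5.0]
width: 57.5
```

Request:
{"fn": "apply_moves", "kwargs": {"series": [[[0,0,-0.9,0,0,0],[0,0,-1,0,0,0],[0.3,-0.5,-1,0,0,0],[0.5,-0.8,-1,0,0,0],[0.5,-0.8,-1,0,0,0]]]}}

```text
clock: 35.7
eef_pos: [459.2, -141.3, 228.2]
tool_rot: [-3.141, -0.0, -0.001]
force: [1.7, 0.6, -1.0]
width: 57.6
```

Request:
{"fn": "apply_moves", "kwargs": {"series": [[[0.7,-0.9,-0.6,0,0,0],[0.7,-0.9,-0.6,0,0,0],[0.7,-0.9,0,0,0,0],[0.7,-0.9,0,0,0,0],[0.7,-0.9,0,0,0,0]]]}}

```text
clock: 36.33
eef_pos: [632.4, 81.7, 284.9]
tool_rot: [-3.141, 0.0, 0.0]
force: [2.0, 0.5, -0.2]
width: 57.7
```

Request:
{"fn": "apply_moves", "kwargs": {"series": [[[0.1,-0.6,0.3,0,0,0],[0,-0.1,0.6,0,0,0],[0,0,0.6,0,0,0],[0,0,0.5,0,0,0],[0,0,0.3,0,0,0]]]}}

```text
clock: 36.95
eef_pos: [635.2, 114.6, 167.7]
tool_rot: [3.141, 0.003, -0.001]
force: [-0.0, 0.9, -0.9]
width: 57.0
```

Request:
{"fn": "apply_moves", "kwargs": {"series": [[[0.14,0,0.2,0,0,0],[0,0,0.16,0,0,0],[0,0,0.04,0,0,0],[0,0,0,0,0,0],[0,0,0,0,0,0]]]}}

```text
clock: 37.58
eef_pos: [644.1, 114.5, 149.3]
tool_rot: [-3.141, 0.0, -0.0]
force: [0.0, 0.9, -0.9]
width: 57.3
```

Request:
{"fn": "apply_moves", "kwargs": {"series": [[[0,0,0,0,0,0],[0,0,0,0,0,0],[0,0,-0.4,0,0,0],[0,0,-1,0,0,0],[0,0.3,-1,0,0,0]]], "claw": 0.55}}

```text
clock: 38.2
eef_pos: [644.0, 100.8, 271.2]
tool_rot: [-3.141, 0.0, 0.002]
force: [0.1, -0.4, -0.3]
width: 66.3
```

Request:
{"fn": "apply_moves", "kwargs": {"series": [[[-0.5,0.95,-0.5,0,0,0],[-0.5,0.95,0,0,0,0],[-0.5,0.95,0,0,0,0],[-0.5,0.95,0,0,0,0],[-0.5,0.95,0.2,0,0,0]]], "claw": 1}}

```text
clock: 38.83
eef_pos: [518.7, -140.1, 286.0]
tool_rot: [3.141, -0.003, -0.001]
force: [0.9, 0.0, -1.0]
width: 85.5
```

```bash
python3 - <<'E'
from h import *
s=ctrl.read_state();print(s['eef_pos'],s['tool_rot'],s['width'],s['force'])
balls(); hopper()
E
```

```text
[ 518.7 -140.1  286. ] [ 3.1 -0.  -0. ] 85.53126355647508 [ 0.9  0.  -1. ]
L [ 483.2 -288.7   38. ] [ 21  21 354]
hopper [([9, 5, 34, 43, 852], array([652.9, 212. , 165. ]))]
```

Request:
{"fn": "apply_moves", "kwargs": {"series": [[[-0.14,0.6,0.6,0,0,0],[-0.14,0.6,0.7,0,0,0],[-0.14,0.6,0.8,0,0,0],[-0.14,0.6,0.8,0,0,0],[-0.14,0.6,0.7,0,0,0]]]}}

```text
clock: 39.55
eef_pos: [484.3, -288.8, 103.7]
tool_rot: [3.141, -0.0, 0.0]
force: [0.1, 0.3, 0.9]
width: 85.4
```

```bash
python3 - <<'E'
from h import *
s=ctrl.read_state();print(s['eef_pos'],s['tool_rot'],s['width'],s['force'])
im=viewer.get_image('scene');print(find('scene','ball_large1_center',4),proj('scene',(483,-288.6,38)))
E
```

```text
[ 484.3 -288.8  103.7] [ 3.1 -0.   0. ] 85.36458384650084 [0.1 0.3 0.9]
[(0.75, 235.2, 151.116)] [357.8 278.3]
```

Request:
{"fn": "apply_moves", "kwargs": {"series": [[[0,0,0.6,0,0,0],[0,0,0.8,0,0,0],[0,0,0.6,0,0,0],[0,0,0.28,0,0,0],[0,0,0,0,0,0]]]}}

```text
clock: 40.28
eef_pos: [484.1, -287.6, -9.6]
tool_rot: [-3.141, 0.001, 0.0]
force: [0.2, 0.3, 0.8]
width: 85.8
```

Request:
{"fn": "apply_moves", "kwargs": {"series": [[[0,0,0,0,0,0],[0,0,0,0,0,0],[0,0,0,0,0,0],[0,0,0,0,0,0],[0,0,0,0,0,0]]], "claw": -1}}

```text
clock: 40.9
eef_pos: [484.6, -288.6, -8.5]
tool_rot: [3.14, -0.002, -0.0]
force: [0.3, 0.3, 5.9]
width: 57.3
```

Request:
{"fn": "apply_moves", "kwargs": {"series": [[[0,0,-0.9,0,0,0],[0,0,-1,0,0,0],[0.1,-0.6,-1,0,0,0],[0.2,-0.9,-1,0,0,0],[0.2,-0.9,-1,0,0,0]]]}}

```text
clock: 41.52
eef_pos: [507.1, -173.8, 228.7]
tool_rot: [-3.141, 0.0, -0.001]
force: [-0.2, 0.5, -1.7]
width: 57.3
```

Request:
{"fn": "apply_moves", "kwargs": {"series": [[[0.55,-0.95,-0.6,0,0,0],[0.55,-0.95,-0.6,0,0,0],[0.55,-0.95,0,0,0,0],[0.55,-0.95,0,0,0,0],[0.55,-0.95,0,0,0,0]]]}}

```text
clock: 42.15
eef_pos: [645.2, 64.1, 287.2]
tool_rot: [-3.141, 0.001, -0.0]
force: [0.2, -0.2, -0.1]
width: 57.0
```

Request:
{"fn": "apply_moves", "kwargs": {"series": [[[0.3,-0.7,0.3,0,0,0],[0,-0.1,0.6,0,0,0],[0,0,0.6,0,0,0],[0,0,0.5,0,0,0],[0,0,0.3,0,0,0]]]}}

```text
clock: 42.78
eef_pos: [658.8, 102.5, 170.5]
tool_rot: [-3.141, 0.003, -0.0]
force: [0.5, -0.6, -0.9]
width: 57.4
```

Request:
{"fn": "apply_moves", "kwargs": {"series": [[[-0.08,0,0.2,0,0,0],[0,0,0.16,0,0,0],[0,0,0.04,0,0,0],[0,0,0,0,0,0],[0,0,0,0,0,0]]]}}

```text
clock: 43.4
eef_pos: [656.1, 102.1, 152.2]
tool_rot: [-3.142, 0.0, -0.0]
force: [-0.3, -0.0, -0.8]
width: 57.6
```

Request:
{"fn": "apply_moves", "kwargs": {"series": [[[0,0,0,0,0,0],[0,0,0,0,0,0],[0,0,-0.4,0,0,0],[0,0,-1,0,0,0],[0,0,-1,0,0,0]]], "claw": 0.55}}

```text
clock: 44.02
eef_pos: [655.9, 101.8, 274.4]
tool_rot: [3.141, 0.0, -0.001]
force: [0.2, -0.3, 0.0]
width: 66.6
```

Request:
{"fn": "apply_moves", "kwargs": {"series": [[[-0.5,0.95,-0.5,0,0,0],[-0.5,0.95,0,0,0,0],[-0.5,0.95,0,0,0,0],[-0.5,0.7,0,0,0,0],[-0.5,0.5,0,0,0,0]]]}}

```text
clock: 44.65
eef_pos: [529.8, -102.8, 298.5]
tool_rot: [3.141, -0.001, -0.003]
force: [0.3, 0.3, 0.0]
width: 66.3
```

```bash
python3 - <<'E'
from h import *
s=ctrl.read_state();print(s['eef_pos'],s['tool_rot'],s['width'],s['qpos'])
balls(); hopper()
im=viewer.get_image('scene'); t=viewer.get_image('top')
print([find(c,'hopper_bar',2) for c in('scene','top')],[proj(c,(647,256,224)) for c in('scene','top')])
a=cv2.resize(im[110:220,190:300],None,fx=3.6,fy=3.6,interpolation=cv2.INTER_CUBIC);b=cv2.resize(t[125:235,150:260],None,fx=3.6,fy=3.6,interpolation=cv2.INTER_CUBIC)
cv2.imwrite('pics/e2.png',np.hstack([a,b]))
E
```

```text
[ 529.8 -102.8  298.5] [ 3.1 -0.  -0. ] 66.29876065713337 [-0.5  0.5  1.   1.7 -0.5  1.2  0.6]
hopper [([9, 3, 34, 45, 1213], array([651.9, 205.4, 165. ])), ([60, 40, 14, 14, 106], array([581.3,  86.9, 165. ]))]
[[(0.92, 225.17600000000002, 160.18800000000002)], [(0.87, 208.096, 160.10399999999998)]] [array([216.4, 136.6]), array([161., 159.])]
```

View pics/e2.png

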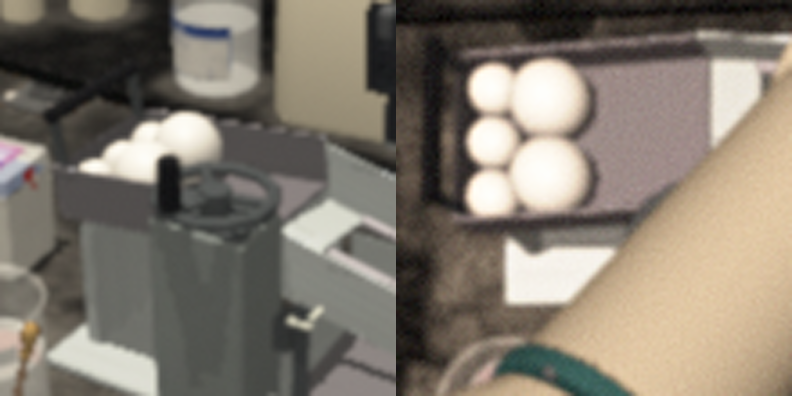

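All five balls are in the hopper: two large in front, three small at the rear. In the top crop the bar is at about (435,120). Next I'll turn the tool by 90° and go above the bar.

```bash
python3 - <<'E'
from h import *
e=plan((647,256,300),np.pi/2,n=16)
E
```

```text
end [646.9 256.1 300. ] [180.  -0.  90.]
[0.14,-0.44,0,0,0,-0.94]
[0.19,-0.43,0,0,0,-0.94]
[0.23,-0.41,0,0,0,-0.94]
[0.27,-0.38,0,0,0,-0.94]
[0.3,-0.35,0,0,0,-0.94]
[0.34,-0.32,0,0,0,-0.94]
[0.37,-0.29,0,0,0,-0.93]
[0.39,-0.25,-0.01,0,0,-0.94]
[0.42,-0.21,0,0,0,-0.93]
[0.44,-0.17,-0.01,0,0,-0.94]
[0.45,-0.13,0,0,0,-0.93]
[0.46,-0.08,-0.01,0,0,-0.94]
[0.46,-0.04,0,0,0,-0.93]
[0.47,0.01,-0.01,0,0,-0.94]
[0.46,0.05,0,0,0,-0.93]
[0.46,0.1,-0.01,0,0,-0.94]
```

Request:
{"fn": "apply_moves", "kwargs": {"series": [[[0.14,-0.44,0,0,0,-0.94],[0.19,-0.43,0,0,0,-0.94],[0.23,-0.41,0,0,0,-0.94],[0.27,-0.38,0,0,0,-0.94],[0.3,-0.35,0,0,0,-0.94]]], "claw": 0.2}}

```text
clock: 45.58
eef_pos: [567.7, 12.6, 296.6]
tool_rot: [-3.141, 0.001, 0.497]
force: [-0.3, 1.1, -0.5]
width: 51.5
```

Request:
{"fn": "apply_moves", "kwargs": {"series": [[[0.34,-0.32,0,0,0,-0.94],[0.37,-0.29,0,0,0,-0.93],[0.39,-0.25,0,0,0,-0.94],[0.42,-0.21,0,0,0,-0.93],[0.44,-0.17,0,0,0,-0.94]]]}}

```text
clock: 46.2
eef_pos: [604.0, 123.9, 296.5]
tool_rot: [-3.141, 0.001, 0.987]
force: [-0.4, -0.1, -0.7]
width: 51.1
```

Request:
{"fn": "apply_moves", "kwargs": {"series": [[[0.45,-0.13,0,0,0,-0.93],[0.46,-0.08,0,0,0,-0.94],[0.46,-0.04,0,0,0,-0.93],[0.47,0.01,0,0,0,-0.94],[0.46,0.05,0,0,0,-0.93]]]}}

```text
clock: 46.82
eef_pos: [639.4, 235.0, 296.3]
tool_rot: [-3.14, 0.0, 1.476]
force: [-0.1, 0.4, 0.0]
width: 51.0
```

```bash
python3 - <<'E'
from h import *
s=ctrl.read_state();print(s['eef_pos'],s['tool_rot'],s['width'],s['qpos'])
plan((647,256,250),np.pi/2,n=3)
im=viewer.get_image('scene')
a=im[95:165,180:260]; cv2.imwrite('pics/e3.png',cv2.resize(a,None,fx=7,fy=7,interpolation=cv2.INTER_CUBIC))
E
```

```text
[639.4 235.  296.3] [-3.1  0.   1.5] 51.038728834807124 [-0.7  0.7  0.5  1.3 -0.3  1.3  1.3]
end [647.2 256.  250.2] [-180.   -0.   90.]
[0.14,0.04,0.31,0,0,-0.3]
[0.15,0.04,0.31,-0.01,0,-0.3]
[0.14,0.05,0.3,0,0,-0.3]
```

Request:
{"fn": "apply_moves", "kwargs": {"series": [[[0.14,0.04,0.31,0,0,-0.3],[0.15,0.04,0.31,0,0,-0.3],[0.14,0.05,0.3,0,0,-0.3],[0,0,0.4,0,0,0],[0,0,0.4,0,0,0]]]}}

```text
clock: 47.5
eef_pos: [646.8, 253.3, 209.0]
tool_rot: [-3.14, 0.0, 1.565]
force: [0.7, 0.1, -0.0]
width: 51.5
```

Request:
{"fn": "apply_moves", "kwargs": {"series": [[[0,0,0.4,0,0,0],[0,0,0.3,0,0,0],[0,0,0,0,0,0],[0,0,0,0,0,0],[0,0,0,0,0,0]]]}}

```text
clock: 48.12
eef_pos: [647.7, 253.7, 176.6]
tool_rot: [3.141, -0.001, 1.565]
force: [-0.1, -0.1, 1.6]
width: 51.3
```

Request:
{"fn": "apply_moves", "kwargs": {"series": [[[0,0,0,0,0,0],[0,0,0,0,0,0],[0,0,0,0,0,0],[0,0,0,0,0,0],[0,0,0,0,0,0]]], "claw": -1}}

```text
clock: 48.75
eef_pos: [647.4, 260.3, 176.8]
tool_rot: [3.14, -0.009, 1.569]
force: [0.9, 8.9, 1.9]
width: 12.1
```

```bash
python3 - <<'E'
import numpy as np
a=.31+.03*np.arange(0,21)
for p,q in zip(a[:-1],a[1:]): print(round(float(q-.31),2),round(float(204*(np.cos(q)-np.cos(p))/50),3),0,round(float(-204*(np.sin(q)-np.sin(p))/50),3))
E
```

```text
0.03 -0.039 0 -0.116
0.06 -0.043 0 -0.115
0.09 -0.046 0 -0.113
0.12 -0.049 0 -0.112
0.15 -0.053 0 -0.11
0.18 -0.056 0 -0.109
0.21 -0.059 0 -0.107
0.24 -0.062 0 -0.105
0.27 -0.066 0 -0.103
0.3 -0.069 0 -0.101
0.33 -0.072 0 -0.099
0.36 -0.075 0 -0.097
0.39 -0.077 0 -0.095
0.42 -0.08 0 -0.092
0.45 -0.083 0 -0.09
0.48 -0.086 0 -0.087
0.51 -0.088 0 -0.085
0.54 -0.091 0 -0.082
0.57 -0.093 0 -0.079
0.6 -0.095 0 -0.077
```

Request:
{"fn": "apply_moves", "kwargs": {"series": [[[0.13,0,0,0,0,0],[-0.04,0,-0.116,0,0,0],[-0.043,0,-0.115,0,0,0],[-0.046,0,-0.114,0,0,0],[-0.05,0,-0.112,0,0,0]]]}}

```text
clock: 49.38
eef_pos: [647.3, 251.8, 198.8]
tool_rot: [-3.141, -0.002, 1.565]
force: [2.8, 5.1, -4.1]
width: 12.3
```

Request:
{"fn": "apply_moves", "kwargs": {"series": [[[-0.045,0,-0.11,0,0,0],[-0.05,0,-0.109,0,0,0],[-0.056,0,-0.107,0,0,0],[-0.06,0,-0.105,0,0,0],[-0.064,0,-0.103,0,0,0]]]}}

```text
clock: 50.0
eef_pos: [647.3, 237.7, 225.8]
tool_rot: [-3.141, -0.001, 1.565]
force: [4.3, 3.5, -5.3]
width: 12.0
```

Request:
{"fn": "apply_moves", "kwargs": {"series": [[[-0.067,0,-0.101,0,0,0],[-0.07,0,-0.099,0,0,0],[-0.073,0,-0.097,0,0,0],[-0.077,0,-0.095,0,0,0],[-0.08,0,-0.092,0,0,0]]]}}

```text
clock: 50.62
eef_pos: [647.3, 219.9, 250.7]
tool_rot: [3.141, -0.002, 1.566]
force: [1.9, 4.9, -1.2]
width: 11.6
```

Request:
{"fn": "apply_moves", "kwargs": {"series": [[[-0.083,0,-0.09,0,0,0],[-0.086,0,-0.087,0,0,0],[-0.088,0,-0.085,0,0,0],[-0.09,0,-0.082,0,0,0],[0,0,0,0,0,0]]]}}

```text
clock: 51.25
eef_pos: [647.4, 203.0, 268.7]
tool_rot: [3.14, -0.003, 1.566]
force: [3.2, 4.9, 1.5]
width: 11.7
```

```bash
python3 - <<'E'
from h import *
s=ctrl.read_state();print(s['eef_pos'],s['force'],s['width'])
im=viewer.get_image('scene'); t=viewer.get_image('top')
a=im[110:270,190:410]; b=t[120:230,150:380]
cv2.imwrite('pics/f1.png',np.vstack([cv2.resize(a,(660,480),interpolation=cv2.INTER_CUBIC)]))
for n,i in(('scene',a),('top',b)):
    m=((i.min(2)>150)).astype(np.uint8); k,l,st,ce=cv2.connectedComponentsWithStats(m); print(n,[(st[j].tolist()) for j in range(1,k) if st[j,4]>30])
print([(c,l,find(c,l,4)) for c in('scene','top') for l in('ball_large1_center','ball_small1_center')])
E
```

```text
[647.4 203.  268.7] [3.2 4.9 1.5] 11.683226169230398
scene [[50, 1, 20, 8, 102], [0, 39, 12, 12, 79], [79, 56, 89, 49, 587], [0, 89, 6, 8, 41], [13, 90, 27, 17, 237], [169, 95, 36, 39, 482], [0, 111, 8, 10, 65], [92, 115, 53, 21, 259], [17, 129, 22, 20, 216], [147, 129, 41, 16, 82]]
top [[181, 18, 24, 3, 48], [206, 18, 13, 40, 125], [86, 21, 94, 44, 1928], [190, 27, 22, 38, 606], [104, 52, 83, 15, 906], [117, 64, 99, 20, 800], [108, 69, 10, 11, 47], [30, 70, 27, 20, 471], [86, 99, 20, 3, 40], [22, 104, 26, 6, 117]]
[('scene', 'ball_large1_center', [(0.91, 371.0, 238.308)]), ('scene', 'ball_small1_center', [(0.64, 323.12, 232.68)]), ('top', 'ball_large1_center', [(0.76, 351.68, 175.686), (0.71, 258.104, 171.612), (0.2, 321.272, 181.104)]), ('top', 'ball_small1_center', [(0.25, 235.088, 193.78799999999998)])]
```

Request:
{"fn": "apply_moves", "kwargs": {"series": [[[0,0,0,0,0,0],[0,0,0,0,0,0],[0,0,0,0,0,0],[0,0,0,0,0,0],[0,0,0,0,0,0]]]}}

```text
clock: 52.18
eef_pos: [647.3, 203.3, 268.4]
tool_rot: [3.14, -0.003, 1.566]
force: [3.6, 5.0, 1.3]
width: 11.6
```

Request:
{"fn": "apply_moves", "kwargs": {"series": [[[0,0,0,0,0,0],[0,0,0,0,0,0],[0,0,0,0,0,0],[0,0,0,0,0,0],[0,0,0,0,0,0]]]}}

```text
clock: 52.8
eef_pos: [647.4, 203.3, 268.4]
tool_rot: [3.14, -0.003, 1.566]
force: [2.5, 6.0, 2.3]
width: 11.6
```

```bash
cat >> h.py <<'E'
def circ():
    for c,(x0,y0,x1,y1) in (('top',(150,120,380,235)),('scene',(180,110,410,280))):
        i=cv2.resize(cv2.cvtColor(viewer.get_image(c)[y0:y1,x0:x1],cv2.COLOR_BGR2GRAY),None,fx=4,fy=4,interpolation=cv2.INTER_CUBIC)
        r=cv2.HoughCircles(cv2.GaussianBlur(i,(5,5),1.5),cv2.HOUGH_GRADIENT,1,40,param1=120,param2=26,minRadius=24,maxRadius=56)
        for q in ([] if r is None else r[0]):
            m=np.zeros_like(i);cv2.circle(m,(int(q[0]),int(q[1])),int(q[2]*.8),255,-1);v=cv2.meanStdDev(i,mask=m)
            if v[0][0,0]>150: print(c,q[:2]/4+[x0,y0],'r',q[2]/4,'mean',v[0][0,0],'std',v[1][0,0])
        for l in('ball_large1_center','ball_small1_center'): print(c,l,find(c,l,5))
E
python3 - <<'E'
from h import *
circ()
E
```

```text
top [350.4 156.6] r 9.725 mean 249.4651782739087 std 4.333044959033943
top [351.6 175.6] r 9.5 mean 249.83020205600852 std 4.047207552147219
top ball_large1_center [(0.78, 350.11199999999997, 177.114)]
top ball_small1_center [(0.49, 304.416, 193.62)]
scene [375.4 228.4] r 10.25 mean 223.9862885634154 std 37.87306132714982
scene ball_large1_center [(0.63, 369.32, 238.09799999999998)]
scene ball_small1_center [(0.55, 314.88800000000003, 233.016), (0.34, 282.912, 203.28)]
```

Request:
{"fn": "apply_moves", "kwargs": {"series": [[[0.178,0,0.167,0,0,0],[0.169,0,0.177,0,0,0],[0.157,0,0.187,0,0,0],[0.145,0,0.196,0,0,0],[0.131,0,0.204,0,0,0]]]}}

```text
clock: 53.72
eef_pos: [647.3, 241.4, 219.8]
tool_rot: [-3.141, -0.0, 1.566]
force: [1.5, 5.4, 3.0]
width: 11.5
```

Request:
{"fn": "apply_moves", "kwargs": {"series": [[[0.116,0,0.212,0,0,0],[0.1,0,0.219,0,0,0],[0.09,0,0.227,0,0,0],[0.05,0,0.15,0,0,0],[0.02,0,0.06,0,0,0]]]}}

```text
clock: 54.35
eef_pos: [647.3, 259.9, 176.7]
tool_rot: [-3.141, -0.0, 1.566]
force: [-1.5, 2.6, 14.9]
width: 11.8
```

```bash
python3 - <<'E'
from h import *
s=ctrl.read_state();print(s['eef_pos'],s['force'],s['width'])
circ()
E
```

```text
[647.3 259.9 176.7] [-1.5  2.6 14.9] 11.781436951318742
top [351.9 175.1] r 9.675 mean 250.57107408720313 std 3.165022843738739
top [350.6 156.6] r 9.525 mean 250.34278624601205 std 3.5020389918388006
top ball_large1_center [(0.56, 350.504, 173.796)]
top ball_small1_center []
scene [375.4 228.4] r 10.225 mean 223.60766593954503 std 37.91536987967359
scene ball_large1_center [(0.62, 367.80800000000005, 237.51)]
scene ball_small1_center [(0.48, 316.792, 230.41199999999998)]
```

Request:
{"fn": "apply_moves", "kwargs": {"series": [[[0,0,-0.06,0,0,0],[0,0,0,0,0,0],[0,0,0,0,0,0],[0,0,-0.3,0,0,0],[0,0,-0.7,0,0,0]]], "claw": 0.2}}

```text
clock: 55.28
eef_pos: [646.0, 259.0, 229.2]
tool_rot: [-3.137, 0.002, 1.565]
force: [-0.0, 0.8, 0.4]
width: 51.3
```

Request:
{"fn": "apply_moves", "kwargs": {"series": [[[0,0,-0.9,0,0,0],[0.2,-0.7,-0.6,0,0,0],[0.5,-0.9,0,0,0,0],[0.5,-0.9,0,0,0,0],[0.5,-0.9,0,0,0,0]]]}}

```text
clock: 55.9
eef_pos: [476.5, 346.0, 306.0]
tool_rot: [-3.141, -0.001, 1.565]
force: [-0.1, 1.1, 0.6]
width: 51.0
```

```bash
python3 - <<'E'
from h import *
s=ctrl.read_state();print(s['eef_pos'],s['force'],s['width'])
circ(); hopper(); balls()
im=viewer.get_image('scene'); t=viewer.get_image('top')
a=cv2.resize(im[110:270,190:410],None,fx=1.82,fy=1.82,interpolation=cv2.INTER_CUBIC)
b=cv2.resize(t[120:230,150:380],(800,383),interpolation=cv2.INTER_CUBIC)
a=cv2.resize(im[120:270,200:400],(400,300),interpolation=cv2.INTER_CUBIC); b=cv2.resize(t[125:225,150:383],(700,300),interpolation=cv2.INTER_CUBIC)
o=np.zeros((600,700,3),np.uint8); o[:300,:]=b; o[300:,:400]=a; o[300:,400:]=cv2.resize(im[170:230,260:320],(300,300),interpolation=cv2.INTER_CUBIC)
cv2.imwrite('pics/g1.png',o)
E
```

```text
[476.5 346.  306. ] [-0.1  1.1  0.6] 51.01964532690535
top [351.9 174.9] r 9.65 mean 250.8472172988302 std 2.996343669062209
top [350.6 156.4] r 9.575 mean 250.71534916696206 std 3.0405755032024815
top ball_large1_center [(0.52, 351.00800000000004, 176.19)]
top ball_small1_center [(0.54, 304.304, 194.796), (0.48, 291.088, 194.208)]
scene [375.4 228.1] r 10.175 mean 224.3773761296354 std 37.14905586930846
scene ball_large1_center [(0.65, 367.19199999999995, 237.71999999999997)]
scene ball_small1_center []
hopper [([14, 5, 60, 42, 2122], array([650.9, 156.5, 165. ]))]
```

View pics/g1.png

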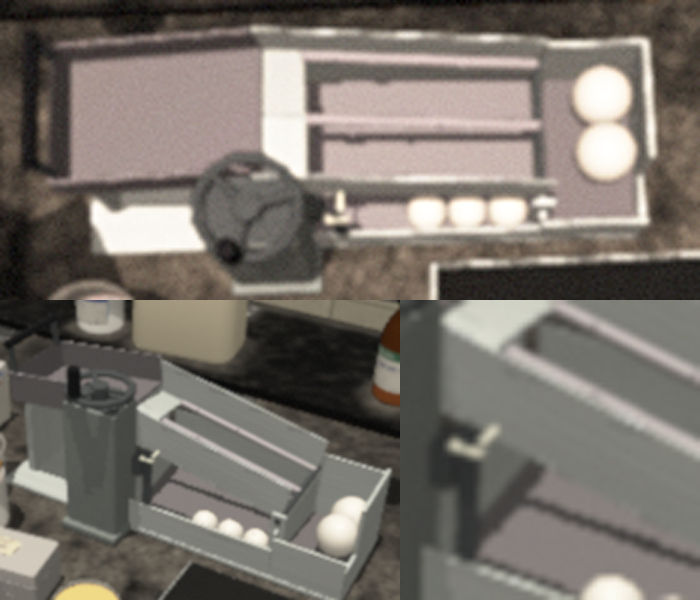

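```bash
python3 - <<'E'
from h import *
f=lambda x,y:(150+x/3.004,125+y/3.)
h=atz('top',f(229,250),270);w=atz('top',f(250,212),233);d=h-w
print(h,w,np.mod(np.arctan2(d[0],d[1]),2*np.pi),np.hypot(d[0],d[1]))
print(ctrl.read_state()['qd']); print(ctrl.finish_job())
E
```

```text
[500.5  78.3 270. ] [540.1  65.7 233. ] 5.019323277737279 41.55142740409613
[-0.  0. -0.  0. -0. -0.  0.]
the job is handed in; nothing more can be done
None
```

The balls are graded and the job is handed in: all three small balls ended in the lane under the bars and both large ones in the end lane. It took about 56 s of the 210 s.

- **Wheel:** I cranked it clockwise from about 0.41 rad. The gripper's path around the hub gave 4.98 rad just before I let go, and the top picture at the end gave about 5.02 rad. The white pointer and tooth look level. Both angles assume the grader sits square to the robot, which I measured to about 0.01 rad.
- **Loading and tipping:** Five balls were on the tray, two large and three small. I placed them one at a time and checked that all five were in before lifting the bar to about 0.54 rad. I then lowered the hopper and let go.
- **Final picture:** The balls are lying against the stops, the hopper is down and empty, the tray is clear of balls and the arm is away from everything. I did not re-measure the other bench items at the end. The path kept clear of them, and I saw no sign of the tray being knocked.

**Disagreements:**
- **Gripper height:** The robot reports the gripper's height about 30 mm lower than the cameras and contacts show. My first close on the crank handle therefore missed just above it, and I corrected for this in every later grasp.
- **Finger opening:** It reads about 2 mm smaller than the real object.
- **Ball detection:** The networks missed some balls, so I found them mainly by their outlines in the top picture.

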